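# Pack and latch the food-sample case

### The job

Pack the retained-sample case for the lab: stand every sample jar on the bench upright on the floor of the case, and put the temperature logger that hangs on the hook in with them. Then shut the lid fully and turn both turnbuttons square across its edge so that it is secured. Leave the food trays and the dredger where they are.

Things in the scene. Friction and masses are not known exactly. Their poses are not given: they have to be found in the camera images.
- jar1: square white sample jar, 50 x 50 mm and 80 mm tall, about 0.16 kg and heavier towards its base: body 62 mm high, then a round grey ribbed screw cap 46 mm across and 18 mm high. Origin: centre of its underside; z runs up through the cap. If present it starts lying on the bench, cap pointing away from the robot (within 0.3 rad)
- jar2: square white sample jar, 50 x 50 mm and 80 mm tall, about 0.16 kg and heavier towards its base: body 62 mm high, then a round grey ribbed screw cap 46 mm across and 18 mm high. Origin: centre of its underside; z runs up through the cap. If present it starts lying on the bench, cap pointing away from the robot (within 0.3 rad)
- jar3: square white sample jar, 50 x 50 mm and 80 mm tall, about 0.16 kg and heavier towards its base: body 62 mm high, then a round grey ribbed screw cap 46 mm across and 18 mm high. Origin: centre of its underside; z runs up through the cap. If present it starts standing upright on the bench
- jar4: square white sample jar, 50 x 50 mm and 80 mm tall, about 0.16 kg and heavier towards its base: body 62 mm high, then a round grey ribbed screw cap 46 mm across and 18 mm high. Origin: centre of its underside; z runs up through the cap. If present it starts standing upright on the bench
- logger: temperature logger: white box 18 (x) x 42 (y) x 54 (z) mm, 0.07 kg, small dark display; on top a wire bail (loop in its y-z plane, 32 mm wide, wire 4.4 mm) that rises to a peak 90 mm above the underside. Origin: centre of its underside; z up through the bail. It starts hanging by the bail on the hook, display to the hook's tip
- hook (a point): hanging point on the fixed hook stand: centre of the level 8 mm round arm, 190 mm above the bench. The arm runs along point x from its 14 mm post 80 mm behind (+x) to 28 mm in front (-x), where the tip turns up 10 mm: lift the bail 12 to 20 mm, then draw it off towards -x. The post's foot, 130 x 110 x 10 mm, begins 20 mm behind this point
- case_in (a point): centre of the inner floor, 8 mm above the bench, of the grey sample case fixed to the bench. Inside 314 (x) x 174 (y) mm, no dividers; walls 8 mm thick, tops 107 mm above this point. Site x: along the long side; +y: to the front side with both turnbuttons (robot's left); -y: to the hinge side; z up
- lid (a joint): hinged lid of the case, 334 x 194 x 10 mm, rad: 0 shut, 1.57 upright, starts leaning back between 1.75 and 1.95, stop at 2.05. Its stiff hinge holds it at any angle; 1 to 4 N at its free edge move it
- lid_hinge (a point): middle of the hinge line at the top of the case's back (-y) wall, axes like case_in; the lid turns about this x axis
- lid_edge (a point): middle of the lid's free edge on its outer face, 190 mm from the hinge line and 10 mm (lid thickness) above the wall tops when shut; point y points from hinge to edge, z out of the lid's outer face
- button_near (a joint): the robot-near turnbutton: steel wing 55 mm long on a vertical pin 23 mm outside the case's front wall; swivels stiffly (about 2 N at the grip), stays where left. Rad: 0 along the wall, pointing to the other button; positive (turning clockwise seen from above) swings it over the lid's front edge; 1.57 is square across; stops at -0.7 and 1.75. Starts off the lid, -0.6 to 0.15
- button_far (a joint): the robot-far turnbutton: steel wing 55 mm long on a vertical pin 23 mm outside the case's front wall; swivels stiffly (about 2 N at the grip), stays where left. Rad: 0 along the wall, pointing to the other button; positive (turning anticlockwise seen from above) swings it over the lid's front edge; 1.57 is square across; stops at -0.7 and 1.75. Starts off the lid, -0.6 to 0.15
- button_near_grip (a point): near button: point on the wing's upright fin, 36 mm from the pin. The fin is 8 mm thick and 40 mm long, its top 8 mm above this point and its foot 12 mm below; with the lid shut the lid's top is 20 mm below this point. x is along the wing (either way), z up
- button_far_grip (a point): far button: point on the wing's upright fin, 36 mm from the pin. The fin is 8 mm thick and 40 mm long, its top 8 mm above this point and its foot 12 mm below; with the lid shut the lid's top is 20 mm below this point. x is along the wing (either way), z up
- button_near_pivot (a point): top end region of the near button's pin, level with the middle of the fin; axes like case_in
- button_far_pivot (a point): the same for the far button
- tray_a: bystander: lidded aluminium food tray 155 x 215 mm, 41 mm high, 0.6 kg; origin centre of underside
- tray_b: bystander: another such tray
- dredger: bystander: round steel dredger 66 mm across, 107 mm high; origin centre of underside
Not all that is in view belongs to the job. What is shaped like the jar2 but turquoise is not meant.

How it is judged:
On the way, in this order (a step that is already met when the one before it is completed fails the run):
1. every jar stands upright in the case and the logger is in it (x of jar1 in the frame of case_in between -0.15 and 0.15 m and y of jar1 in the frame of case_in between -0.083 and 0.083 m and z of jar1 in the frame of case_in between -0.01 and 0.01 m and angle between each of jar1, jar2, jar3, jar4's own z axis and vertical below 0.15 rad and x of jar2 in the frame of case_in between -0.15 and 0.15 m and y of jar2 in the frame of case_in between -0.083 and 0.083 m and z of jar2 in the frame of case_in between -0.01 and 0.01 m and x of jar3 in the frame of case_in between -0.15 and 0.15 m and y of jar3 in the frame of case_in between -0.083 and 0.083 m and z of jar3 in the frame of case_in between -0.01 and 0.01 m and x of jar4 in the frame of case_in between -0.15 and 0.15 m and y of jar4 in the frame of case_in between -0.083 and 0.083 m and z of jar4 in the frame of case_in between -0.01 and 0.01 m and x of logger in the frame of case_in between -0.15 and 0.15 m and y of logger in the frame of case_in between -0.083 and 0.083 m and z of logger in the frame of case_in between -0.01 and 0.085 m), for 0.2 s.
2. the lid is shut (value of joint lid below 0.05 rad), for 0.2 s.
3. both turnbuttons are turned across the lid (value of joint each of button_near, button_far above 1.25 rad), for 0.2 s.
At the end, for the whole second after the job is handed in: Every jar present stands on the floor of the case within 0.15 rad of upright (underside within 10 mm of the floor), the logger is inside the case, all at rest; the lid is within 0.05 rad of shut; both turnbuttons are turned to more than 1.25 rad (all of step 1 and all of step 3 and linear speed of each of jar1, jar2, jar3, jar4, logger below 0.03 m/s and value of joint lid below 0.05 rad); the robot touches nothing.
It fails at once if a bystander (food tray or dredger) is moved more than 30 mm (distance of any of tray_a, tray_b, dredger from where it was at the start of the episode above 0.03 m).
Of jar1, jar2 only 1 to 2 are there at a start; the rules pass over those that are not, and their reading is None.
Of jar3, jar4 only 1 to 2 are there at a start; the rules pass over those that are not, and their reading is None.
At some moment in a run one of jar3, jar4 may be knocked a few centimetres aside while the robot is not near it.
Once in a run the grip may slacken for a moment while it holds something.
It also fails if it takes over 210 s, if anything falls off the work surface, if the arm or the gripper's body presses on something with over 40 N, if the wrist force passes 120 N, or if a joint passes its speed limit or range.

### The arm

A 6-joint arm with a two-finger parallel gripper is mounted at the origin on the work surface. World frame = base frame: x ahead of the robot, y to its left, z up, the work surface at z = 0. Lengths are in m, angles in rad, forces in N, time in s.
With the tool pointing down it reaches from about 0.35 to 0.85 m from the base axis. Payload 8.1 kg.
Tool frame: the origin (TCP) lies between the finger pads; the fingertips stand 25 mm ahead of it and the grasp point (between the pads) lies 6 mm ahead of it; z points along the fingers, y is the line along which they close (so a half turn about z gives the same grasp; the last joint's range is limited). The gripper opens to 93 mm and grips with 3 to 60 N. Pads are 15 mm wide; open, the fingers measure 128 mm over their backs; the gripper's body (75 mm by 188 mm) begins 65 mm behind the grasp point.
Start: joints at [-0.085, 0.13, 1.488, -0, 1.523, -0.085], TCP at [0.6, 0, 0.244] pointing down, gripper open.
Joint ranges: [-2.96, 2.96], [-0.89, 2.26], [0.02, 2.5], [-1.34, 4.48], [0, 2.73], [-2.66, 2.66]. Speed limits (rad/s): [2.39, 2.39, 2.79, 3.14, 3.14, 3.14].

### API

Orientations are given as a rotation vector (axis times angle).
In Python, from plant import robot gives the robot as it stands.
- The arm moves only by the tool arm_command, never from a script. Its argument "increments" is text: rows parted by semicolons, each of 5 numbers parted by spaces: the closure, from 0 (fully open) to 1 (shut), then the shift along the tool's x, y, z in mm, then the turn about the tool's z in rad. A call has 1 to 5 rows; each row is the pose to reach, as a shift and turn from the pose commanded when the call began, along the tool's axes at that moment; what a row does not reach only later rows make up. A row lasts 1/10 s, in which the tool goes at most 50 mm and 8.59 degrees, less where a joint would pass 70% of its speed; a pose out of reach is approached as far as the arm can. A call with a gripper value outside its range is refused whole. The fingers move at their own pace and stop on an object; "grip_force" is the grip in N (left out, the last holds). Time passes only in rows, so rows that repeat a pose let the fingers close. It gives the time, the measured TCP pose, the force, the opening and the grip force at its end, in the units of the state.
- robot.read_state(): the state, without advancing time (a new reading comes with each control period).
- robot.read_camera(name): name is "scene" or "side" or "wrist"; returns the picture (384x512x3 uint8, blue, green, red); there is no depth.
- robot.camera_model(name): a dict with "fx", "fy", "cx", "cy" (pixels), "eye" and "rotation" of the camera in the world. Camera axes: x right, y down, z forward; pixel columns grow to the right and rows downward; lengths in m; the calibration is good to about 2 mm. A picture is of the moment at which its call begins: read the wrist's pose just before it. camera_model takes no time and is no camera call; for the wrist camera it gives the pose at the moment of the call.
- robot.close_job(): hands the job in; it is judged then, once.
The state is a dict: "t": time; "q": joint angles; "dq": joint speeds; "joint_torque": joint torques, N m; "tool_pos": TCP position; "orientation": TCP orientation; "force": force on the tool from outside, world axes, zero at the start; "wrist_torque": the same for the moment, N m; "opening": finger opening in m; "gripper_force": force on a finger pad.
Only numpy, scipy, OpenCV 4.12 (cv2) and the standard library are available. Lean on these libraries where they do the work, as an engineer would, in place of code of your own. Each camera call takes 0.05 s, during which the arm holds its last target. There are 200 camera calls.

## Working session

There is one attempt and no reset: what is moved stays moved. The work goes in short steps, Python scripts to look and compute and a tool call to move; the robot and the scene stay as the last step left them, time stands still between calls to the robot, and variables do not carry over. Pictures are saved under pics/ and viewed, at most 14 in all, crops included, and the job is handed in when it is done.

Besides the shell and the picture viewer there is one more tool, called after "Request:" by a JSON object that holds its "method" and its "body". arm_command: Moves the arm, as the interface text tells. Its arguments: {"type":"object","properties":{"increments":{"type":"string"},"grip_force":{"type":"number"}},"required":["increments"]}

```bash
ls; mkdir -p pics
python3 - <<'E'
from plant import robot
import cv2
for n in ["scene","side"]:
    im=robot.read_camera(n); cv2.imwrite(f"pics/{n}0.png",im)
    m=robot.camera_model(n); print(n,m)
s=robot.read_state(); print(s)
E
```

```text
pics
scene {'fx': 444.1252166893786, 'fy': 444.1252166893786, 'cx': 259.4249575538231, 'cy': 191.37674239085607, 'eye': array([ 1.50553025, -0.4187547 ,  0.83019521]), 'rotation': array([-1.87987714, -1.23635593,  0.63101274])}
side {'fx': 413.0838140093736, 'fy': 413.0838140093736, 'cx': 255.04017306803888, 'cy': 194.46273908300188, 'eye': array([0.56411204, 0.69590865, 0.98540988]), 'rotation': array([-0.13120946,  2.93952558, -1.05905579])}
{'t': 0.1, 'q': array([-8.53666066e-02,  1.31052342e-01,  1.48917732e+00,  4.05068405e-05,
        1.52303648e+00, -8.54024831e-02]), 'dq': array([ 0.0002133 , -0.00161743, -0.00428454, -0.00072235, -0.00095888,
        0.00010927]), 'joint_torque': array([ 2.89806376e-03, -5.61339462e+01, -4.93095982e+01,  7.72326719e-02,
        2.89617141e-02, -2.83941080e-05]), 'tool_pos': array([5.99514888e-01, 9.82042760e-05, 2.42708417e-01]), 'orientation': array([-2.22048003e+00, -2.22055533e+00,  1.64419464e-03]), 'force': array([-0.12612066,  0.41112355,  0.75420359]), 'wrist_torque': array([-0.01659227, -0.00849197,  0.00504679]), 'gripper_force': 0.0, 'opening': 0.09281542394535702}
```

View pics/scene0.png

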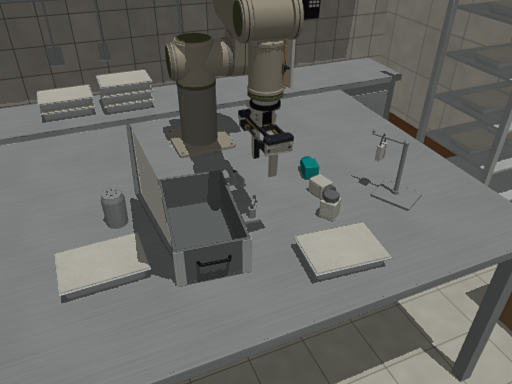

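View pics/side0.png

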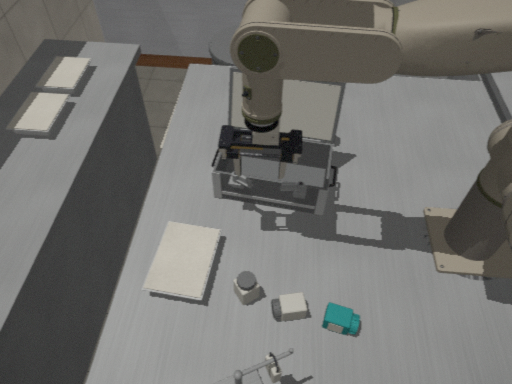

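The scene view shows the case with its lid open at (190,225), a standing jar at (330,205), a lying white jar at (320,186), a turquoise lookalike at (310,168), the logger on the hook at (381,152), the trays at (100,263) and (342,248), and the dredger at (115,208). The side view shows the standing jar at (246,287), the lying jar at (290,307), turquoise at (341,319) and the hook tip near (290,352). I'll enlarge the jars and the hook.

```bash
cat > h.py <<'E'
import numpy as np, cv2
from plant import robot
from scipy.spatial.transform import Rotation as R
def proj(n,P,m=None):
    m=m or robot.camera_model(n); r=R.from_rotvec(m["rotation"]).as_matrix()
    p=(np.atleast_2d(P)-m["eye"])@r
    return np.c_[m["fx"]*p[:,0]/p[:,2]+m["cx"],m["fy"]*p[:,1]/p[:,2]+m["cy"]]
def ray(n,uv,m=None):
    m=m or robot.camera_model(n); r=R.from_rotvec(m["rotation"]).as_matrix()
    d=r@np.array([(uv[0]-m["cx"])/m["fx"],(uv[1]-m["cy"])/m["fy"],1]); return np.array(m["eye"]),d/np.linalg.norm(d)
def onz(n,uv,z,m=None):
    e,d=ray(n,uv,m); return e+d*(z-e[2])/d[2]
def tri(a,ua,b,ub):
    e1,d1=ray(a,ua);e2,d2=ray(b,ub)
    s=np.linalg.lstsq(np.c_[d1,-d2],e2-e1,rcond=None)[0]
    p,q=e1+d1*s[0],e2+d2*s[1]; return (p+q)/2,np.linalg.norm(p-q)
def crop(im,x,y,w,h,k): return cv2.resize(im[y:y+h,x:x+w],None,fx=k,fy=k,interpolation=cv2.INTER_CUBIC)
E
python3 - <<'E'
from h import *
a=cv2.imread("pics/scene0.png");b=cv2.imread("pics/side0.png")
cv2.imwrite("pics/c1.png",np.hstack([crop(a,290,120,130,110,3.0),crop(b,215,250,150,110,2.0)[:330] if 0 else crop(b,220,254,130,110,3.0)]))
cv2.imwrite("pics/c2.png",np.hstack([crop(a,100,110,160,180,2.5),crop(b,200,115,155,180,2.5)]))
cv2.imwrite("pics/c3.png",crop(b,200,320,200,64,4))
E
```

```text
(no output)
```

View pics/c1.png

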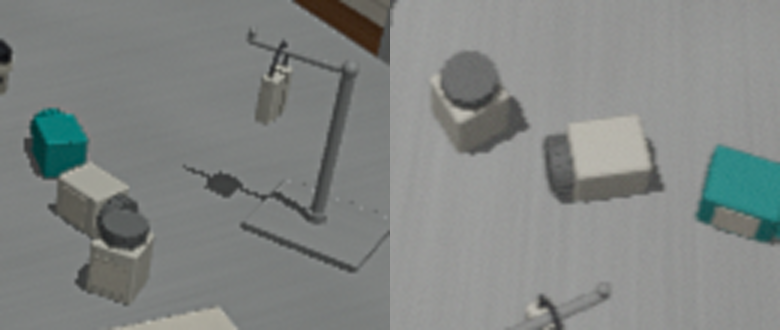

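View pics/c2.png

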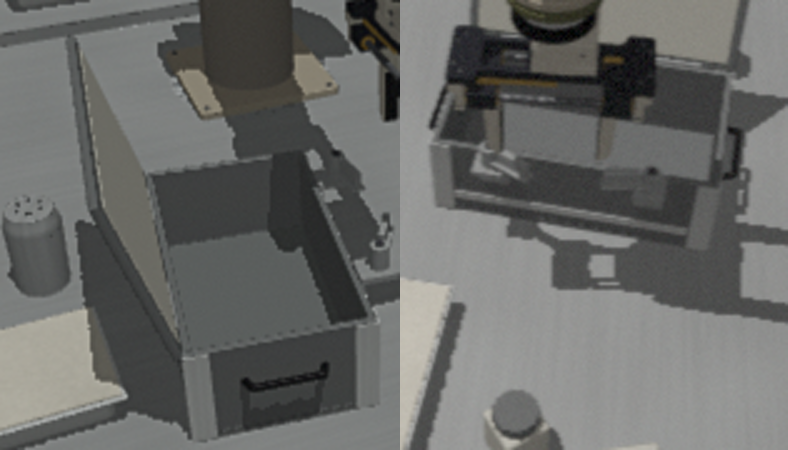

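View pics/c3.png

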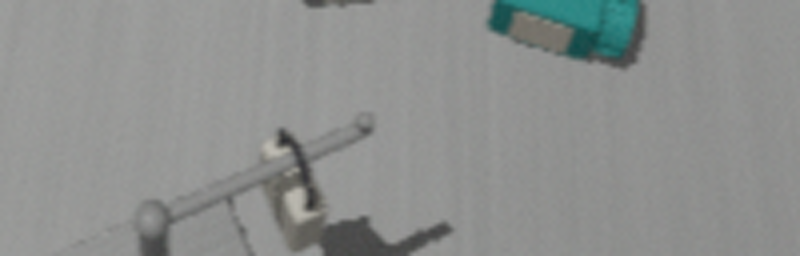

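Run:
```python
from h import *
np.set_printoptions(precision=4,suppress=True)
print("jar3 scene",onz("scene",(331.7,195.5),.08),"side",onz("side",(246.7,279.5),.08))
for c in [(180,122),(248,117),(258,188),(185,198)]: 
    u=(220+c[0]/3,254+c[1]/3); print("lying",onz("side",u,.05),onz("side",u,0))
print("hooktip",tri("scene",(374,132),"side",(291.2,349.5)))
print("post",tri("scene",(406.3,143),"side",(238,373)))
for u in [(251.2,238.8),(221.2,170.8),(174,252),(159.2,178.8)]: print("case top",onz("scene",u,.115))
print("lid top corners tri?",[ray("scene",(100+73/2.5,110+38/2.5))])
print("btn", onz("scene",(236,182),.145),onz("scene",(252,205),.145),onz("side",(235,182),.14))
```

```text
jar3 scene [0.6204 0.2134 0.08  ] side [0.6111 0.2177 0.08  ]
lying [0.5274 0.2354 0.05  ] [0.5255 0.2108 0.    ]
lying [0.4721 0.2259 0.05  ] [0.4671 0.2008 0.    ]
lying [0.4636 0.286  0.05  ] [0.4582 0.2641 0.    ]
lying [0.5206 0.2994 0.05  ] [0.5183 0.2782 0.    ]
hooktip (array([0.5085, 0.4192, 0.1958]), np.float64(0.004289468871263811))
post (array([0.6037, 0.4692, 0.1938]), np.float64(0.002806736630731859))
case top [ 0.744  -0.0953  0.115 ]
case top [ 0.4209 -0.0574  0.115 ]
case top [ 0.717 -0.281  0.115]
case top [ 0.393  -0.2398  0.115 ]
lid top corners tri? [(array([ 1.5055, -0.4188,  0.8302]), array([-0.8982,  0.097 , -0.4287]))]
btn [ 0.5375 -0.0543  0.145 ] [ 0.654  -0.0552  0.145 ] [ 0.6681 -0.0405  0.14  ]
```

Two jars belong to the job: a white standing one at about (0.615, 0.215) and a white lying one at about (0.495, 0.26). The turquoise one, at (44,145) in the crop, is the lookalike. The case centre is about (0.569, -0.168) with yaw -0.117; its 325 x 188 mm matches the given size. The hook runs 108 mm from tip to post, as described. Next I move over the jars to use the wrist camera.

Request:
{"method": "arm_command", "body": {"increments": "0 40 -8 -15 0; 0 90 -20 -35 0; 0 140 -30 -50 0; 0 190 -40 -60 0; 0 240 -50 -60 0"}}

```text
t: 0.6
tool_pos: [0.552, 0.231, 0.3049]
orientation: [2.221, 2.22, 0.003]
force: [1.0, 1.5, -0.1]
opening: 0.0926
gripper_force: 0.0
```

Request:
{"method": "arm_command", "body": {"increments": "0 0 0 0 0; 0 0 0 0 0"}}

```text
t: 0.8
tool_pos: [0.5516, 0.2303, 0.3027]
orientation: [-2.218, -2.224, 0.001]
force: [0.1, -0.2, 0.1]
opening: 0.093
gripper_force: 0.0
```

Run:
```python
from h import *
import pickle
np.set_printoptions(precision=4,suppress=True)
s=robot.read_state(); print(s["t"],s["tool_pos"],s["orientation"],s["force"])
m=robot.camera_model("wrist"); im=robot.read_camera("wrist"); cv2.imwrite("pics/w1.png",im); print(m)
pickle.dump(m,open("w1.pkl","wb"))
for n in("scene","side"): cv2.imwrite(f"pics/{n}1.png",robot.read_camera(n))
```

```text
0.8 [0.5516 0.2303 0.3027] [-2.2182 -2.2245  0.0015] [ 0.0761 -0.197   0.089 ]
{'fx': 309.9178015826885, 'fy': 309.9178015826885, 'cx': 252.00466497686614, 'cy': 196.1412681506396, 'eye': array([0.5511, 0.3019, 0.4444]), 'rotation': array([2.8802, 0.0029, 0.0012])}
```

View pics/w1.png

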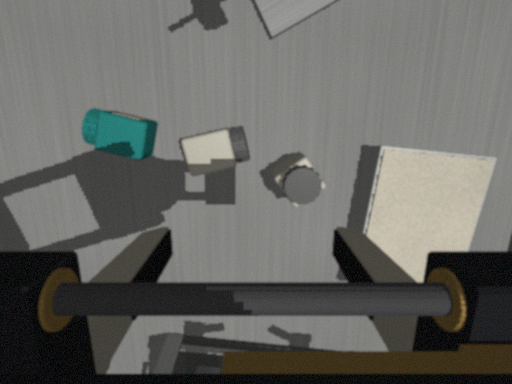

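The wrist view (right is +x, up is +y) shows turquoise at (125,135), the white lying jar at (210,150) with its cap at (240,144) to the right, and the standing jar's cap at (302,185). I'll segment these.

Run:
```python
from h import *
import pickle
np.set_printoptions(precision=4,suppress=True)
m=pickle.load(open("w1.pkl","rb")); im=cv2.imread("pics/w1.png")
hsv=cv2.cvtColor(im,cv2.COLOR_BGR2HSV)
mask=cv2.inRange(im,(130,150,160),(255,255,255)); mask[215:]=0
cs,_=cv2.findContours(mask,0,1)
for c in cs:
    if cv2.contourArea(c)<60: continue
    b=cv2.boxPoints(cv2.minAreaRect(c)); print(cv2.contourArea(c),b.round(1).tolist())
    print("   z.05",[onz("wrist",p,.05,m)[:2].round(4).tolist() for p in b])
print("cap3",onz("wrist",(302.5,185),.08,m))
for u in [(306,157),(324,184),(295,206),(277,178)]: print(onz("wrist",u,.062,m))
v=crop(im,160,100,180,130,4.4); cv2.imwrite("pics/c4.png",v)
```

```text
6926.5 [[367.6000061035156, 213.60000610351562], [375.1000061035156, 144.1999969482422], [495.3999938964844, 157.3000030517578], [487.8999938964844, 226.6999969482422]]
   z.05 [[0.7063, 0.1725], [0.7067, 0.2645], [0.8619, 0.2483], [0.871, 0.1542]]
1119.5 [[181.8000030517578, 140.10000610351562], [226.5, 129.39999389648438], [233.10000610351562, 157.1999969482422], [188.5, 168.0]]
   z.05 [[0.4633, 0.2691], [0.5196, 0.2824], [0.5274, 0.2477], [0.4699, 0.2337]]
cap3 [0.6124 0.2184 0.08  ]
[0.6182 0.2498 0.062 ]
[0.6426 0.2157 0.062 ]
[0.607  0.1866 0.062 ]
[0.583  0.2233 0.062 ]
```

View pics/c4.png

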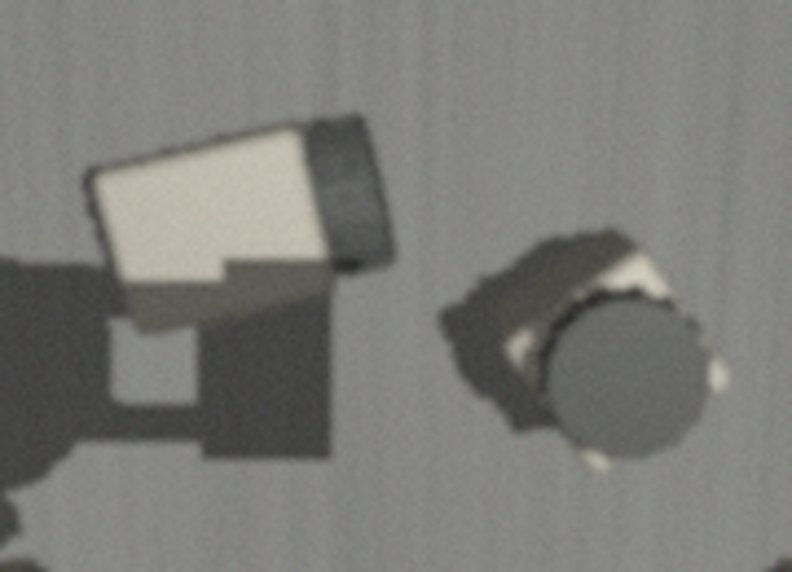

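```bash
cat >> h.py <<'E'
np.set_printoptions(precision=4,suppress=True)
def yaw_now(s):  # world angle of closing axis (tool y)
    r=R.from_rotvec(s["orientation"]).as_matrix(); return np.arctan2(r[1,1],r[0,1]),r
def go(p,yaw=None,s=None):
    s=s or robot.read_state(); a,r=yaw_now(s)
    d=r.T@(np.array(p)-s["tool_pos"])*1000
    t=0 if yaw is None else (a-yaw+np.pi/2)%np.pi-np.pi/2
    print("incr mm",d.round(1),"turn",round(t,3),"q6",s["q"][5].round(2),"now",s["tool_pos"],"yaw",round(a,3),"t",s["t"]); return d,t
CC=np.array([.569,-.168]); CY=-.117
def case(x,y): c,s=np.cos(CY),np.sin(CY); return CC+[c*x-s*y,s*x+c*y]
E
python3 - <<'E'
from h import *
import pickle
m=pickle.load(open("w1.pkl","rb"))
f=lambda c,z:onz("wrist",(160+(c[0]+.5)/4.4-.5,100+(c[1]+.5)/4.4-.5),z,m)
L=[f(c,.05) for c in [(93,173),(302,127),(332,288)]]; print(L,np.linalg.norm(L[1]-L[0]),np.linalg.norm(L[2]-L[1]))
d=L[1]-L[0];print("axis yaw",np.arctan2(d[1],d[0]), "center of top line",(L[0]+L[2])/2)
u=d/np.linalg.norm(d);w=np.array([u[1],-u[0],0]); print("grasp pt",L[0]+u*.052+w*.025, L[0]+u*.052, "cap end?",L[2])
d=f((725,375),.062)-f((598,468),.062); print("j3 yaw",np.arctan2(d[1],d[0]),np.linalg.norm(d)); print(f((631,378),.08))
go([.613,.218,.15],.65); go([.613,.218,.056],.65)
E
```

```text
[array([0.462 , 0.2705, 0.05  ]), array([0.5218, 0.2835, 0.05  ]), array([0.5298, 0.2376, 0.05  ])] 0.06123525885692587 0.04657750973949841
axis yaw 0.21324510212173683 center of top line [0.4959 0.2541 0.05  ]
grasp pt [0.5181 0.2571 0.05  ] [0.5128 0.2816 0.05  ] cap end? [0.5298 0.2376 0.05  ]
j3 yaw 0.668320203208542 0.04516408330197098
[0.6131 0.2178 0.08  ]
incr mm [ -9.7  60.8 152.6] turn -0.651 q6 0.31 now [0.5524 0.2279 0.3027] yaw -0.001 t 0.95
incr mm [ -9.6  60.8 246.6] turn -0.651 q6 0.31 now [0.5524 0.2279 0.3027] yaw -0.001 t 0.95
```

Request:
{"method": "arm_command", "body": {"increments": "0 -3 20 20 -0.13; 0 -6 40 50 -0.26; 0 -10 61 90 -0.39; 0 -10 61 120 -0.52; 0 -10 61 152 -0.66"}}

```text
t: 1.45
tool_pos: [0.6139, 0.2168, 0.1493]
orientation: [-1.378, -2.822, 0.001]
force: [0.1, -0.5, 0.0]
opening: 0.093
gripper_force: 0.0
```

Request:
{"method": "arm_command", "body": {"increments": "0 0 0 0 0; 0 0 0 0 0"}}

```text
t: 1.65
tool_pos: [0.6131, 0.2178, 0.1511]
orientation: [-1.39, -2.816, 0.002]
force: [0.6, 1.2, -0.1]
opening: 0.0931
gripper_force: 0.0
```

Run:
```python
from h import *
go([.613,.218,.056],.655)
import pickle
m=robot.camera_model("wrist");im=robot.read_camera("wrist");cv2.imwrite("pics/w2.png",im);pickle.dump(m,open("w2.pkl","wb"))
go([.613,.218,.056],.655)
# cap check
g=cv2.cvtColor(im,6);u=proj("wrist",[[.613,.218,.08]],m)[0];print(u)
```

```text
incr mm [ 0.1  0.2 95.1] turn -0.001 q6 -0.39 now [0.6131 0.2178 0.1511] yaw 0.654 t 1.65
incr mm [ 0.4 -1.3 97. ] turn -0.0 q6 -0.39 now [0.6141 0.2184 0.153 ] yaw 0.655 t 1.7
[252.2103 215.574 ]
```

View pics/w2.png

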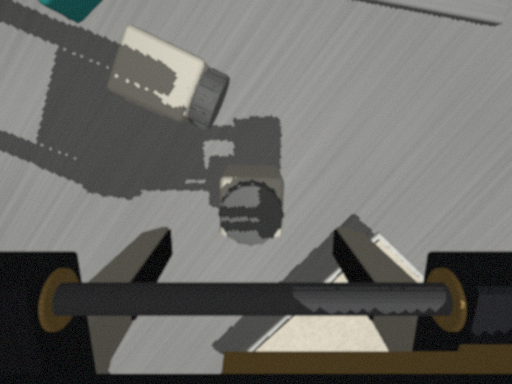

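The jar's cap sits at (251,213), centred and squared between the fingers. I descend and grip.

Request:
{"method": "arm_command", "body": {"increments": "0 0 0 40 0; 0 0 0 75 0; 0 0 0 96 0; 0 0 0 96 0; 0.5 0 0 96 0", "grip_force": 30}}

```text
t: 2.2
tool_pos: [0.6146, 0.2195, 0.0578]
orientation: [1.383, 2.818, 0.003]
force: [-0.2, -0.7, -0.4]
opening: 0.0886
gripper_force: 0.0
```

Request:
{"method": "arm_command", "body": {"increments": "1 0 0 0 0; 1 0 0 0 0; 1 0 0 0 0; 1 0 0 0 0; 1 0 0 0 0"}}

```text
t: 2.7
tool_pos: [0.6132, 0.2192, 0.0556]
orientation: [1.382, 2.821, 0.0]
force: [-0.6, 1.1, 8.1]
opening: 0.0496
gripper_force: 30.4
```

Request:
{"method": "arm_command", "body": {"increments": "1 0 0 -20 0; 1 0 0 -60 0; 1 0 0 -110 0; 1 0 0 -160 0; 1 0 0 -210 0"}}

```text
t: 3.2
tool_pos: [0.6126, 0.2191, 0.2668]
orientation: [-1.381, -2.821, 0.001]
force: [0.7, 0.8, -1.8]
opening: 0.0499
gripper_force: 29.9
```

Run:
```python
from h import *
print(case(.09,0)); go([*case(.09,0),.27],CY)
```

```text
[ 0.6584 -0.1785]
incr mm [-342.2 -207.6   -3.2] turn 0.777 q6 -0.4 now [0.6126 0.2191 0.2668] yaw 0.66 t 3.2
```

Request:
{"method": "arm_command", "body": {"increments": "1 -38 -23 0 0.14; 1 -76 -46 0 0.28; 1 -114 -69 0 0.42; 1 -152 -92 0 0.56; 1 -190 -115 0 0.7"}}

```text
t: 3.7
tool_pos: [0.6385, -0.003, 0.2649]
orientation: [-2.271, -2.17, 0.001]
force: [0.7, 0.1, -1.8]
opening: 0.0501
gripper_force: 29.9
```

Run:
```python
from h import *
s=robot.read_state();print(s["opening"],s["gripper_force"])
go([*case(.09,0),.27],CY)
```

```text
0.050056182501058345 29.88460063934326
incr mm [-174.4   27.8   -5.1] turn 0.071 q6 -0.04 now [ 0.6385 -0.003   0.2649] yaw -0.046 t 3.7
```

Request:
{"method": "arm_command", "body": {"increments": "1 -45 7 0 0.03; 1 -90 14 0 0.07; 1 -135 21 0 0.07; 1 -174 28 0 0.07; 1 -174 28 0 0.07"}}

```text
t: 4.2
tool_pos: [0.6591, -0.1819, 0.2641]
orientation: [2.346, 2.089, -0.003]
force: [-0.6, -0.8, -1.2]
opening: 0.0501
gripper_force: 29.9
```

Run:
```python
from h import *
import pickle
m=robot.camera_model("wrist");im=robot.read_camera("wrist");cv2.imwrite("pics/w3.png",im);pickle.dump(m,open("w3.pkl","wb"))
go([*case(.09,0),.065],CY)
cs=[case(a*.157,b*.087) for a in(1,-1) for b in(1,-1)]
print(proj("wrist",[[*c,.115] for c in cs],m).round(0).tolist(),proj("wrist",[[*c,.008] for c in cs],m).round(0).tolist())
```

```text
incr mm [  0.5  -0.7 199.2] turn 0.003 q6 -0.23 now [ 0.6593 -0.1791  0.2642] yaw -0.114 t 4.25
[[326.0, 91.0], [316.0, 268.0], [-26.0, 91.0], [13.0, 268.0]] [[306.0, 97.0], [300.0, 230.0], [49.0, 97.0], [71.0, 230.0]]
```

View pics/w3.png

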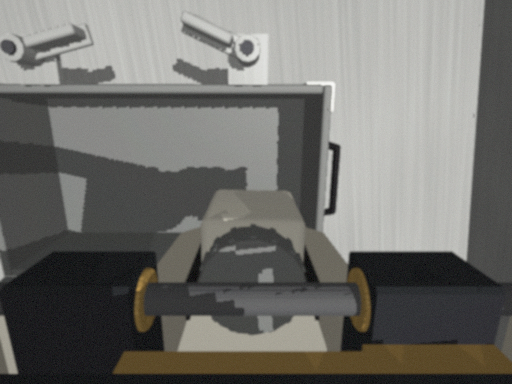

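The inner corner is observed at (324,94) against a predicted (326,91), so the case pose is good. The far pin is near (247,48) and the near pin near (12,47). I lower the jar and release it.

Request:
{"method": "arm_command", "body": {"increments": "1 0 -2 45 0; 1 0 -2 90 0; 1 0 -2 135 0; 1 0 -2 175 0; 1 0 -2 190 0"}}

```text
t: 4.75
tool_pos: [0.6544, -0.1733, 0.0693]
orientation: [-2.333, -2.092, 0.006]
force: [-1.2, -0.8, -2.3]
opening: 0.05
gripper_force: 29.9
```

Request:
{"method": "arm_command", "body": {"increments": "1 0 0 5 0; 1 0 0 8 0; 1 0 0 8 0"}}

```text
t: 5.05
tool_pos: [0.6595, -0.1764, 0.0698]
orientation: [2.338, 2.094, 0.003]
force: [-0.6, -0.5, -0.7]
opening: 0.0496
gripper_force: 29.9
```

Request:
{"method": "arm_command", "body": {"increments": "0.25 0 0 0 0; 0.25 0 0 0 0; 0.25 0 0 0 0; 0.25 0 0 0 0"}}

```text
t: 5.45
tool_pos: [0.6582, -0.1764, 0.068]
orientation: [2.34, 2.095, 0.001]
force: [0.3, 0.2, 0.3]
opening: 0.0696
gripper_force: 0.0
```

Request:
{"method": "arm_command", "body": {"increments": "0.25 0 0 -40 0; 0.25 0 0 -85 0; 0.25 0 0 -130 0; 0.25 0 0 -180 0; 0.25 0 0 -220 0"}}

```text
t: 5.95
tool_pos: [0.6581, -0.1763, 0.291]
orientation: [2.338, 2.094, 0.002]
force: [0.1, -0.2, 0.2]
opening: 0.0697
gripper_force: 0.0
```

Run:
```python
from h import *
go([.40,.1,.29],CY)
cv2.imwrite("pics/side2.png",robot.read_camera("side"));cv2.imwrite("pics/scene2.png",robot.read_camera("scene"))
```

```text
incr mm [ 246.3 -286.9    0.1] turn 0.007 q6 -0.23 now [ 0.6581 -0.1763  0.291 ] yaw -0.11 t 5.95
```

Request:
{"method": "arm_command", "body": {"increments": "0.25 42 -19 0 0.14; 0.25 84 -38 0 0.28; 0.1 126 -57 0 0.42; 0 168 -76 0 0.56; 0 210 -96 0 0.7"}}

```text
t: 6.55
tool_pos: [0.5845, 0.0446, 0.2868]
orientation: [-2.92, -1.157, 0.0]
force: [1.0, 0.9, -0.6]
opening: 0.089
gripper_force: 0.0
```

Run:
```python
from h import *
go([.516,.2585,.20],.213-np.pi/2)
```

```text
incr mm [  96.6 -202.7   86.8] turn 0.542 q6 0.8 now [0.5845 0.0446 0.2868] yaw -0.816 t 6.55
```

Request:
{"method": "arm_command", "body": {"increments": "0 19 -40 10 0.13; 0 38 -80 20 0.27; 0 57 -120 30 0.4; 0 76 -160 45 0.54; 0 95 -200 60 0.54"}}

```text
t: 7.05
tool_pos: [0.5156, 0.255, 0.2267]
orientation: [-3.123, -0.338, -0.001]
force: [0.2, 0.6, 0.6]
opening: 0.0929
gripper_force: 0.0
```

Request:
{"method": "arm_command", "body": {"increments": "0 0 0 15 0; 0 0 0 26 0; 0 0 0 26 0"}}

```text
t: 7.35
tool_pos: [0.5155, 0.2521, 0.1988]
orientation: [3.121, 0.345, -0.006]
force: [-0.2, 0.7, -0.2]
opening: 0.093
gripper_force: 0.0
```

Run:
```python
from h import *
import pickle
m=robot.camera_model("wrist");im=robot.read_camera("wrist");cv2.imwrite("pics/w4.png",im);pickle.dump(m,open("w4.pkl","wb"))
go([.516,.2585,.031],.213-np.pi/2)
u=np.array([np.cos(.213),np.sin(.213)]);w=np.array([u[1],-u[0]])
g=np.array([.516,.2585]);print(proj("wrist",[[*(g-u*.052+k*w*.025),.05] for k in(1,-1)]+[[*(g+u*.01+k*w*.025),.05] for k in(1,-1)],m).round(0).tolist())
```

```text
incr mm [  1.4  -6.5 169.2] turn 0.007 q6 1.72 now [0.5163 0.252  0.2002] yaw -1.351 t 7.4
[[271.0, 238.0], [221.0, 238.0], [272.0, 178.0], [220.0, 177.0]]
```

View pics/w4.png

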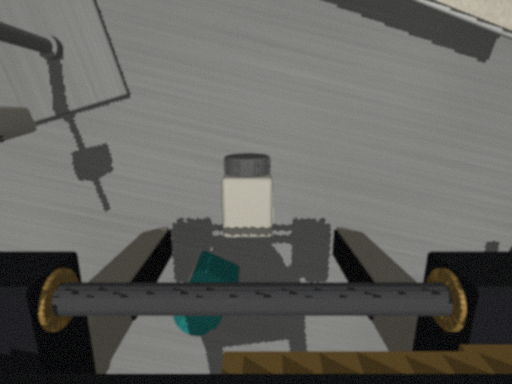

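The lying jar's top face spans columns 222–272 with its cap at (247,165), matching the prediction. I'll grip lightly near the cap end, then swing it upright about its base edge.

Request:
{"method": "arm_command", "body": {"increments": "0 1 -6 45 0; 0 1 -6 90 0; 0 1 -6 135 0; 0 1 -6 160 0; 0 1 -6 169 0", "grip_force": 8}}

```text
t: 7.9
tool_pos: [0.5149, 0.2574, 0.0295]
orientation: [3.122, 0.343, -0.007]
force: [-0.4, -0.0, -0.9]
opening: 0.0929
gripper_force: 0.0
```

Request:
{"method": "arm_command", "body": {"increments": "0 0 0 0 0; 1 0 0 0 0; 1 0 0 0 0; 1 0 0 0 0; 1 0 0 0 0"}}

```text
t: 8.4
tool_pos: [0.5168, 0.2599, 0.0335]
orientation: [-3.122, -0.346, -0.003]
force: [0.6, 0.1, -0.5]
opening: 0.0653
gripper_force: 0.0
```

Request:
{"method": "arm_command", "body": {"increments": "1 0 0 0 0; 1 0 0 0 0; 1 0 0 0 0"}}

```text
t: 8.7
tool_pos: [0.5162, 0.2595, 0.0325]
orientation: [3.122, 0.346, 0.0]
force: [-0.5, -1.9, 1.8]
opening: 0.0498
gripper_force: 7.9
```

Request:
{"method": "arm_command", "body": {"increments": "1 -3.5 0 -7 0; 1 -8 0 -12 0; 1 -13 0 -17.5 0; 1 -19.5 0 -22 0; 1 -26 0 -26 0"}}

```text
t: 9.2
tool_pos: [0.4901, 0.2538, 0.0587]
orientation: [-3.122, -0.346, -0.0]
force: [0.1, 0.3, -2.4]
opening: 0.0503
gripper_force: 7.9
```

Request:
{"method": "arm_command", "body": {"increments": "1 -7 0 -3 0; 1 -14 0 -5 0; 1 -21.5 0 -6 0; 1 -29 0 -6 0; 1 -36.5 0 -5 0"}}

```text
t: 9.7
tool_pos: [0.4546, 0.2457, 0.0633]
orientation: [3.122, 0.346, 0.001]
force: [1.0, -0.4, -1.3]
opening: 0.0505
gripper_force: 7.9
```

Request:
{"method": "arm_command", "body": {"increments": "1 -7 0 2 0; 1 -14 0 4 0; 1 -14 0 4 0; 1 -14 0 4 0"}}

```text
t: 10.1
tool_pos: [0.4411, 0.2428, 0.0591]
orientation: [3.122, 0.346, -0.001]
force: [-0.3, 0.4, -1.8]
opening: 0.0505
gripper_force: 7.9
```

Run:
```python
from h import *
go([.44,.24,.058])
a=robot.read_camera("side");b=robot.read_camera("scene");cv2.imwrite("pics/c5.png",np.hstack([crop(a,230,220,130,130,3),crop(b,260,90,130,130,3)]))
```

```text
incr mm [-1.7  2.4  1.1] turn 0 q6 1.75 now [0.4411 0.2428 0.0591] yaw -1.35 t 10.1
```

View pics/c5.png

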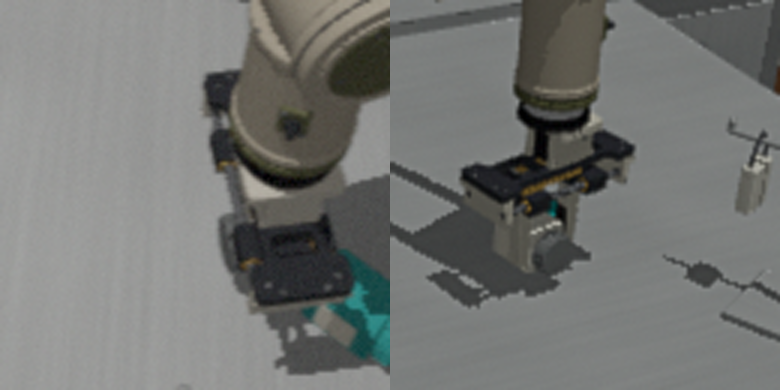

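The jar stayed level in the grip, its cap at (550,250) in the crop, so pad friction held it. I move clear of the turquoise one and slacken to the minimum so the heavy base can swing down.

Request:
{"method": "arm_command", "body": {"increments": "1 25 0 -10 0; 1 50 0 -15 0; 1 75 0 -15 0; 1 75 0 -15 0"}}

```text
t: 10.6
tool_pos: [0.5177, 0.2597, 0.075]
orientation: [-3.122, -0.345, -0.005]
force: [-0.7, -1.2, -2.0]
opening: 0.0502
gripper_force: 8.0
```

Request:
{"method": "arm_command", "body": {"increments": "1 0 0 0 0; 1 0 0 0 0; 1 0 0 0 0; 1 0 0 0 0; 1 0 0 0 0", "grip_force": 3}}

```text
t: 11.1
tool_pos: [0.5142, 0.2592, 0.0743]
orientation: [-3.122, -0.346, 0.0]
force: [0.4, -0.2, -1.7]
opening: 0.0501
gripper_force: 3.0
```

Run:
```python
from h import *
go([.516,.2585,.058])
a=robot.read_camera("side");b=robot.read_camera("scene");cv2.imwrite("pics/c6.png",np.hstack([crop(a,220,220,130,130,3),crop(b,260,90,130,130,3)]))
```

```text
incr mm [ 1.6  1.1 16.3] turn 0 q6 1.73 now [0.5142 0.2592 0.0743] yaw -1.35 t 11.1
```

View pics/c6.png

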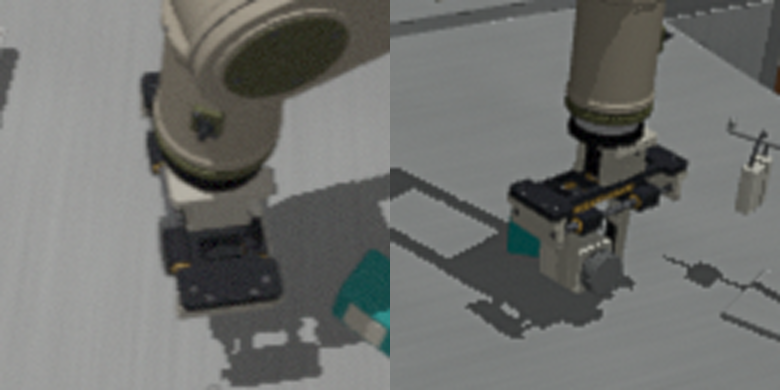

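It is still level. The flat pads on the flat body resist turning, so I'll set it down and regrip at the cap's end instead, where there is line contact and a longer lever.

Request:
{"method": "arm_command", "body": {"increments": "1 0 0 20 0; 1 0 0 38 0; 1 0 0 41 0; 1 0 0 42 0; 1 0 0 42 0"}}

```text
t: 11.7
tool_pos: [0.5149, 0.2593, 0.0328]
orientation: [-3.122, -0.346, -0.001]
force: [-0.2, 0.1, -2.1]
opening: 0.0503
gripper_force: 3.0
```

Request:
{"method": "arm_command", "body": {"increments": "0.2 0 0 0 0; 0.2 0 0 0 0; 0.2 0 0 0 0; 0.2 12 0 0 0; 0.2 22 0 0 0"}}

```text
t: 12.2
tool_pos: [0.5367, 0.2643, 0.0327]
orientation: [-3.122, -0.346, -0.001]
force: [-0.2, 0.2, 0.6]
opening: 0.0743
gripper_force: 0.0
```

Request:
{"method": "arm_command", "body": {"increments": "0.2 0 0 0 0; 1 0 0 0 0; 1 0 0 0 0; 1 0 0 0 0; 1 0 0 0 0"}}

```text
t: 12.7
tool_pos: [0.5358, 0.264, 0.0322]
orientation: [3.122, 0.346, -0.0]
force: [0.3, -0.4, -0.5]
opening: 0.0468
gripper_force: 0.0
```

Request:
{"method": "arm_command", "body": {"increments": "1 0 0 0 0; 1 0 0 -10 0; 1 0 0 -20 0; 1 0 0 -30 0; 1 0 0 -40 0"}}

```text
t: 13.2
tool_pos: [0.5364, 0.2642, 0.0737]
orientation: [-3.122, -0.346, -0.002]
force: [0.2, 0.5, -0.7]
opening: 0.0458
gripper_force: 3.1
```

Request:
{"method": "arm_command", "body": {"increments": "1 0 0 -10 0; 1 0 0 -20 0; 1 0 0 -30 0; 1 0 0 -30 0; 1 0 0 -30 0"}}

```text
t: 13.7
tool_pos: [0.5366, 0.2642, 0.1029]
orientation: [-3.122, -0.346, -0.002]
force: [1.2, -0.1, 1.4]
opening: 0.001
gripper_force: 0.5
```

Run:
```python
from h import *
go([.516,.2585,.058])
a=robot.read_camera("side");b=robot.read_camera("scene");cv2.imwrite("pics/c7.png",np.hstack([crop(a,220,220,130,130,3),crop(b,260,90,130,130,3)]))
```

```text
incr mm [-21.4   1.1  44.9] turn 0 q6 1.72 now [0.5366 0.2642 0.1029] yaw -1.35 t 13.7
```

View pics/c7.png

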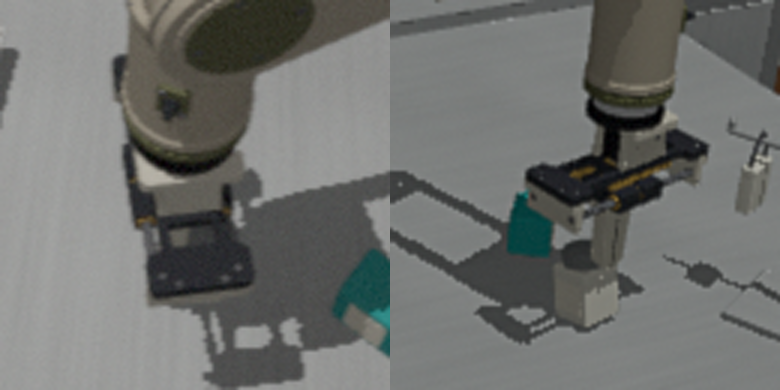

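The jar has swung down and now stands upright on the bench (cap at (575,255), base at (588,320) in the crop), and the grip has come off it. I raise the arm and fit the jar's pose numerically.

Request:
{"method": "arm_command", "body": {"increments": "1 0 0 -40 0; 1 0 0 -80 0; 0.5 -20 0 -130 0; 0 -50 0 -170 0; 0 -60 0 -200 0"}}

```text
t: 14.3
tool_pos: [0.476, 0.2507, 0.3043]
orientation: [-3.122, -0.347, -0.0]
force: [0.9, 1.4, -1.3]
opening: 0.0203
gripper_force: 0.0
```

Request:
{"method": "arm_command", "body": {"increments": "0 0 0 0 0; 0 0 0 0 0"}}

```text
t: 14.5
tool_pos: [0.4776, 0.251, 0.3026]
orientation: [-3.122, -0.346, -0.002]
force: [-0.2, 0.2, -1.1]
opening: 0.0361
gripper_force: 0.0
```

```bash
cat > fit.py <<'E'
from h import *
from scipy.optimize import differential_evolution
def warm(im): b=cv2.GaussianBlur(im,(3,3),0).astype(int); return ((b[...,2]-b[...,0])>TH)
TH=12
A=np.linspace(0,2*np.pi,24,endpoint=False)
def shape(x,y,yaw,z0=0):
    c,s=np.cos(yaw),np.sin(yaw)
    B=np.array([[x+c*a-s*b,y+s*a+c*b,z0+z] for a in(-.025,.025) for b in(-.025,.025) for z in(0,.062)])
    C=np.array([[x+.023*np.cos(t),y+.023*np.sin(t),z0+z] for t in A for z in(.062,.08)]); return B,C
def pred(n,m,p,z0=0,k=1):
    r=np.zeros((384,512),np.uint8); B,C=shape(*p,z0)
    for P,v in((B,1),(C,0)):
        h=cv2.convexHull((proj(n,P,m)*16).round().astype(np.int32)); cv2.fillConvexPoly(r,h,v,shift=4)
    return r>0
def fit(views,lo,hi,z0=0):
    ws=[]
    for n,m,im in views:
        w=warm(im); c=proj(n,[[(lo[0]+hi[0])/2,(lo[1]+hi[1])/2,z0+.04]],m)[0].astype(int)
        roi=np.zeros_like(w); k=45; roi[max(0,c[1]-k):c[1]+k,max(0,c[0]-k):c[0]+k]=1; ws.append((n,m,w&roi,roi))
    def cost(p): 
        t=0
        for n,m,w,roi in ws: q=pred(n,m,p,z0)&roi; t+=1-(q&w).sum()/max(1,(q|w).sum())
        return t/len(ws)
    r=differential_evolution(cost,list(zip([*lo,-.3],[*hi,1.57])),seed=1,maxiter=60,popsize=14,tol=1e-6); return r.x,r.fun
def grab(*ns): return [(n,robot.camera_model(n),robot.read_camera(n)) for n in ns]
E
python3 - <<'E'
from fit import *
import pickle
V=grab("wrist","side","scene");pickle.dump(V,open("v1.pkl","wb"))
for n,m,im in V: cv2.imwrite(f"pics/v1{n}.png",im)
for k in (V[:1],V[1:2],V[2:]): print(k[0][0],fit(k,(.48,.20),(.59,.32)))
go([.53,.26,.2])
E
```

```text
wrist (array([0.5188, 0.2606, 0.2029]), np.float64(0.49275362318840576))
side (array([0.5432, 0.2308, 0.9102]), np.float64(1.0))
scene (array([0.5432, 0.2308, 0.9102]), np.float64(1.0))
incr mm [54.2  2.3 99.6] turn 0 q6 1.74 now [0.477  0.2506 0.2998] yaw -1.35 t 14.65
```

Run:
```python
from fit import *
import pickle
V=pickle.load(open("v1.pkl","rb"))
for n,m,im in V:
    u=proj(n,[[.52,.26,.03]],m)[0].astype(int); print(n,u)
    b=im.astype(int)
    for y in range(u[1]-36,u[1]+37,6): print(" ".join(f"{b[y,x].sum()//3:3d}/{b[y,x,2]-b[y,x,0]:3d}" for x in range(u[0]-36,u[0]+37,6) if 0<=y<384 and 0<=x<512))
```

```text
wrist [252 135]
144/  5 137/  5 143/  4 143/  1 148/  0 145/  0 144/  4 144/  2 143/  2 144/  5 145/  3 145/  4 146/  3
141/  3 146/  3 147/  2 147/  5 146/  2 140/  2 139/  2 142/  3 148/  3 146/  5 145/  3 145/  4 146/  2
138/  3 140/  3 143/  3 141/  3 145/  0 146/  1 150/  2 149/  4 144/  0 141/  2 141/  0 144/  4 144/  3
143/  5 148/  3 144/  3 141/  9 146/ 11 146/ 12 132/ 10 156/ 10 165/ 16 157/ 11 147/  3 145/  6 143/  2
143/  1 143/  2 139/  2 202/ 18 164/ 13 116/  1 119/  3 108/  1 144/ 10 188/ 18 142/  4 146/  3 141/  2
149/  2 150/  4 146/  3 172/ 16 114/  0 114/ -1 116/  3 115/  2 113/  2 144/ 14 143/  2 145/  3 144/  4
143/  5 143/  2 145/  3 117/  6 112/  1 109/  2 111/  0 108/  2 112/  5 113/  3 143/  2 139/  5 144/  5
146/  2 140/  0 142/  4 107/  2 108/  1 112/  2 114/  0 106/  1 110/  0 109/  3 152/  4 145/  4 147/  2
144/  2 143/  4 145/  2 101/  6 106/  2 108/  3 108/  1 109/  0 108/  1 106/  5 150/  2 143/  5 144/  2
147/  2 142/  3 143/  4 165/ 16 102/  4 108/  0 107/  0 110/ -1 100/  2 185/ 17 146/  2 146/  3 147/  3
145/  5 146/  2 141/  2 134/  3  82/  5  76/
[... 2303 characters left out ...]
/ -2 129/ -1  86/  8  90/  5 110/  8 127/ -3 124/ -2 127/ -1 126/ -1 123/ -2
124/ -2 125/ -2 126/ -1 125/ -1  82/ -1  87/  9 107/  6 109/  9 123/ -2 124/ -1 124/ -2 124/ -2 123/ -3
122/  0 125/ -1 124/ -1 124/ -1 123/ -1 127/ -2 106/  7 127/ -2 124/ -2 124/ -1 124/ -2 124/ -1 124/ -2
123/ -1 120/ -2 121/ -2 124/ -1 126/ -1 124/ -2 125/ -2 126/ -1 126/ -1 126/  0 125/ -1 125/ -1 123/ -2
123/ -2 122/  0 124/ -1 125/ -1 123/ -1 126/  1 125/ -1 127/ -2 125/ -2 125/ -1 124/ -2 127/ -2 124/ -1
123/ -2 124/ -1 124/ -2 124/ -2 125/ -2 124/ -1 125/ -1 127/ -1 126/ -1 124/ -1 124/ -1 121/ -2 125/ -2
125/ -2 123/ -2 125/ -1 125/ -1 127/  0 124/ -1 125/ -1 123/ -1 126/ -2 122/ -2 130/  2 162/ 15 164/ 16
```

```bash
sed -i 's/^def warm.*/def warm(im,t=4): b=cv2.GaussianBlur(im,(5,5),0).astype(int); return (b[...,2]-b[...,0])>t/; s/w=warm(im);/w=warm(im,{"wrist":8,"side":4,"scene":3}[n]);/; s/^TH=12//' fit.py
python3 - <<'E'
from fit import *
import pickle
V=pickle.load(open("v1.pkl","rb"))
for k in (V[:1],V[1:2],V[2:],V): print(k[0][0],fit(k,(.48,.22),(.57,.30)))
E
```

```text
wrist (array([0.5189, 0.2609, 0.2441]), np.float64(0.3188679245283019))
side (array([0.519 , 0.2548, 0.1857]), np.float64(0.3264887063655031))
scene (array([0.512 , 0.2657, 0.6554]), np.float64(0.44732576985413286))
wrist (array([0.5187, 0.2607, 0.2352]), np.float64(0.43433466694020967))
```

All views agree: the jar stands upright at (0.519, 0.261), yaw 0.23, squared with the gripper. I take it and carry it to the case.

Run:
```python
from h import *
go([.5188,.2607,.056],.235-np.pi/2)
```

```text
incr mm [ 44.   -0.9 243.6] turn -0.014 q6 1.74 now [0.477  0.2506 0.2998] yaw -1.35 t 14.65
```

Request:
{"method": "arm_command", "body": {"increments": "0 30 -1 0 -0.01; 0 44 -1 20 -0.01; 0 44 -1 65 -0.01; 0 44 -1 110 -0.01; 0 44 -1 155 -0.01", "grip_force": 30}}

```text
t: 15.15
tool_pos: [0.5193, 0.2609, 0.1434]
orientation: [3.12, 0.361, -0.005]
force: [-0.5, -0.3, 0.4]
opening: 0.0875
gripper_force: 0.0
```

Request:
{"method": "arm_command", "body": {"increments": "0 0 0 45 0; 0 0 0 88 0; 0 0 0 88 0; 1 0 0 88 0; 1 0 0 88 0"}}

```text
t: 15.65
tool_pos: [0.5218, 0.2621, 0.0617]
orientation: [-3.12, -0.362, -0.005]
force: [0.5, 0.4, 0.3]
opening: 0.0813
gripper_force: 0.0
```

Request:
{"method": "arm_command", "body": {"increments": "1 0 0 0 0; 1 0 0 0 0; 1 0 0 0 0; 1 0 0 0 0; 1 0 0 0 0"}}

```text
t: 16.15
tool_pos: [0.5207, 0.2616, 0.0601]
orientation: [-3.121, -0.362, -0.002]
force: [-1.1, -0.2, 5.5]
opening: 0.0499
gripper_force: 30.0
```

Request:
{"method": "arm_command", "body": {"increments": "1 0 0 -30 0; 1 0 0 -75 0; 1 0 0 -120 0; 1 0 0 -165 0; 1 0 0 -205 0"}}

```text
t: 16.65
tool_pos: [0.52, 0.2615, 0.2663]
orientation: [-3.121, -0.362, -0.0]
force: [0.6, 0.4, -1.6]
opening: 0.0498
gripper_force: 30.0
```

Run:
```python
from h import *
print(case(-.01,0));go([*case(-.01,0),.27],CY)
```

```text
[ 0.5591 -0.1668]
incr mm [-59.9 425.9  -3.8] turn -1.223 q6 1.72 now [0.52   0.2615 0.2663] yaw -1.34 t 16.65
```

Request:
{"method": "arm_command", "body": {"increments": "1 -6 45 0 -0.13; 1 -12 90 0 -0.26; 1 -18 135 0 -0.39; 1 -24 180 0 -0.52; 1 -31 225 0 -0.65"}}

```text
t: 17.15
tool_pos: [0.5411, 0.0337, 0.2637]
orientation: [-2.838, -1.347, 0.001]
force: [1.6, 0.5, -1.9]
opening: 0.0502
gripper_force: 30.0
```

Run:
```python
from h import *
go([*case(-.01,0),.27],CY);s=robot.read_state();print(s["opening"],s["gripper_force"])
```

```text
incr mm [-144.   140.7   -6.3] turn -0.567 q6 0.65 now [0.5411 0.0337 0.2637] yaw -0.684 t 17.15
0.05020063640868596 29.95211809873581
```

Request:
{"method": "arm_command", "body": {"increments": "1 -30 30 0 -0.12; 1 -60 60 0 -0.24; 1 -90 90 0 -0.36; 1 -120 118 0 -0.48; 1 -144 141 0 -0.57"}}

```text
t: 17.65
tool_pos: [0.558, -0.1676, 0.2635]
orientation: [-2.346, -2.088, 0.001]
force: [0.6, 0.8, -2.1]
opening: 0.0499
gripper_force: 30.0
```

Request:
{"method": "arm_command", "body": {"increments": "1 0 0 0 0; 1 0 0 0 0"}}

```text
t: 17.85
tool_pos: [0.5581, -0.1658, 0.2634]
orientation: [-2.353, -2.08, 0.001]
force: [-0.1, 1.4, -1.5]
opening: 0.0499
gripper_force: 30.0
```

Run:
```python
from fit import *
import pickle
V=grab("wrist","side","scene");pickle.dump(V,open("v2.pkl","wb"))
for n,m,im in V: cv2.imwrite(f"pics/v2{n}.png",im)
p=case(.09,0)
for k in (V[:1],V[1:2],V[2:]): print(k[0][0],fit(k,p-.04,p+.04,.008),p)
go([*case(-.01,0),.068],CY);s=robot.read_state();print(s["opening"],s["gripper_force"])
```

```text
wrist (array([ 0.6982, -0.1844,  1.399 ]), np.float64(0.20015337423312884)) [ 0.6584 -0.1785]
side (array([ 0.6982, -0.1956,  0.0925]), np.float64(0.858343337334934)) [ 0.6584 -0.1785]
scene (array([ 0.6644, -0.1979,  0.9102]), np.float64(1.0)) [ 0.6584 -0.1785]
incr mm [ -2.7   0.9 196. ] turn -0.003 q6 -0.25 now [ 0.5586 -0.1642  0.264 ] yaw -0.12 t 18.0
0.04990623671896424 29.954244196414948
```

Run:
```python
from fit import *
import pickle
V=pickle.load(open("v2.pkl","rb"));p=case(.09,0)
n,m,im=V[0]; print(proj(n,[[*p,.088],[.5586,-.1642,.27]],m))
b=im.astype(int);u=proj(n,[[*p,.07]],m)[0].astype(int)
for y in range(u[1]-70,u[1]+50,7): print(y," ".join(f"{b[y,x].sum()//3:3d}/{b[y,x,2]-b[y,x,0]:3d}" for x in range(u[0]-84,u[0]+100,8) if 0<=y<384 and 0<=x<512))
for q in ("side","scene"):
    im=cv2.imread(f"pics/{q}2.png"); print(q,fit([(q,V[1 if q=="side" else 2][1],im)],p-.05,p+.05,.008))
```

```text
[[348.5531 184.4485]
 [252.9108 264.234 ]]
110  98/  0  96/  1 100/  1  91/  2 131/  1 100/ -1  93/ -1 101/  1 100/ -1 134/  3 102/  2 132/  3 119/ -2  83/  6  85/  0  82/  2  71/ -3  65/  2  59/  1  62/  3  60/  0  63/  1 102/  0
117 171/  4 170/  3 171/  2 173/  3 173/  3 175/  3 177/  2 178/  3 177/  3 180/  3 175/  2 179/  2 177/  4  84/  0  84/ -2  81/ -1  65/  2  63/  2  62/  1  59/ -1  65/  3  61/  2 129/  0
124 170/  1 172/  0 174/  1 170/  2 172/  3 175/  1 175/  2 175/  2 173/  5 172/  4 175/  3 178/  3 175/  5  82/ -1  82/  3  82/  1  63/  4  70/  1  63/  1  62/  0  62/  1  62/  0 154/  1
131 170/  2 168/  3 171/  2 174/  4 175/  2 173/  2 173/  6 175/  2 176/  3 176/  4 175/  4 175/  4 174/  4  85/  1  82/  0  83/ -3  59/  3  60/  0  59/  2  66/  0  61/ -3  60/  1 167/  3
138 167/  4 170/  2 171/  4 169/  4 170/  4 173/  2 174/  2 175/  4 174/  3 174/  2 175/  3 172/  3 174/  4  82/  0  84/  2  81/  3  59/  0  63/ -1  64/  2  59/ -1  63/  2  61/  2 166/  4
145 167/  2 167/  3 169/ -1 168/  3 169/  2 170/  1 172/  3 176/  6 173/  6 171/  3 173/  4 175/  3 170/  2  80/  0  
[... 1775 characters left out ...]
125/ 11 128/ 12 125/ 12 124/ 15 139/  4 156/  1 158/  3 157/  0 158/  3 158/  0 158/  0  80/ -1  78/  0  81/  0  60/  0  62/  1  65/  2  58/  0  62/ -1  72/  5 167/  3 210/  5
222 145/ 12 146/ 14 148/ 13 145/ 16 143/ 13 139/ 12 157/  5 158/  2 158/  2 159/  0 158/  0 155/  2  76/  0  76/  0  80/  2  64/  2  61/ -1  61/  1  59/  2  64/  3  88/  4 191/  3 206/  6
229  70/  2  69/ -1 122/ 11 144/ 13 144/ 16 139/ 13 115/ 12 144/  6 158/  0 157/  0 157/  0 159/  0  82/  1  79/ -2  82/ -1  63/  1  61/  0  64/ -1  64/  1  64/  0 119/  1 198/  5 206/  7
side (array([ 0.664 , -0.1916,  0.2271]), np.float64(0.8209169054441261))
scene (array([ 0.6084, -0.172 , -0.2953]), np.float64(0.9811715481171548))
```

Run:
```python
from fit import *
import pickle
V=pickle.load(open("v2.pkl","rb"));p=case(.125,0)
r,c=fit(V[:1],p-.03,p+.03,.008);d=r[:2]-CC;C,S=np.cos(CY),np.sin(CY);print(r,c,"case xy",C*d[0]+S*d[1],-S*d[0]+C*d[1])
```

```text
[ 0.6985 -0.1844  1.3946] 0.172752808988764 case xy 0.130527356666134 -0.0011663643341559282
```

The first jar is upright at case x = 0.131, aligned; it was knocked 4 cm aside but is still well inside. I lower the second.

Request:
{"method": "arm_command", "body": {"increments": "1 -2 0 45 0; 1 -2 0 90 0; 1 -2 0 135 0; 1 -2 0 175 0; 1 -2 0 190 0"}}

```text
t: 18.5
tool_pos: [0.5553, -0.1648, 0.0694]
orientation: [-2.344, -2.081, 0.005]
force: [-1.7, 0.2, -1.5]
opening: 0.0497
gripper_force: 30.0
```

Request:
{"method": "arm_command", "body": {"increments": "1 0 0 4 0; 1 0 0 6 0; 1 0 0 6 0"}}

```text
t: 18.8
tool_pos: [0.56, -0.1678, 0.0706]
orientation: [2.348, 2.082, 0.003]
force: [0.5, 0.2, -2.3]
opening: 0.0499
gripper_force: 30.0
```

Request:
{"method": "arm_command", "body": {"increments": "0.25 0 0 0 0; 0.25 0 0 0 0; 0.25 0 0 0 0; 0.25 0 0 0 0"}}

```text
t: 19.2
tool_pos: [0.5587, -0.1676, 0.0689]
orientation: [2.35, 2.083, 0.001]
force: [0.3, 0.2, -1.0]
opening: 0.0692
gripper_force: 0.0
```

Request:
{"method": "arm_command", "body": {"increments": "0.25 0 0 -40 0; 0.25 0 0 -85 0; 0.25 0 0 -130 0; 0.25 0 0 -180 0; 0.25 0 0 -220 0"}}

```text
t: 19.7
tool_pos: [0.5586, -0.1676, 0.2917]
orientation: [2.349, 2.083, 0.002]
force: [0.4, -0.6, 0.1]
opening: 0.0696
gripper_force: 0.0
```

Request:
{"method": "arm_command", "body": {"increments": "0.25 0 0 0 0; 0.25 0 0 0 0"}}

```text
t: 19.9
tool_pos: [0.559, -0.1677, 0.2897]
orientation: [2.349, 2.082, 0.002]
force: [-0.3, -0.1, -0.5]
opening: 0.07
gripper_force: 0.0
```

Run:
```python
from fit import *
import pickle
V=grab("wrist","side","scene");pickle.dump(V,open("v3.pkl","wb"))
for n,m,im in V: cv2.imwrite(f"pics/v3{n}.png",im)
C,S=np.cos(CY),np.sin(CY)
for x in(-.01,.13):
    p=case(x,0);r,c=fit(V[:1],p-.025,p+.025,.008);d=r[:2]-CC;print(r,c,"case xy",C*d[0]+S*d[1],-S*d[0]+C*d[1])
```

```text
[ 0.5598 -0.1707 -0.1158] 0.26387009472259815 case xy -0.008825561585826385 -0.0037316718036352957
[ 0.6981 -0.1842  1.4049] 0.18543607112616423 case xy 0.13015203411118323 -0.0009901681355988633
```

Both jars are upright in the case. Next is the logger.

Request:
{"method": "arm_command", "body": {"increments": "0.25 46 -12 0 0; 0.1 92 -24 0 0; 0 138 -36 -5 0; 0 184 -48 -10 0; 0 230 -60 -10 0"}}

```text
t: 20.55
tool_pos: [0.5253, 0.0698, 0.297]
orientation: [-2.35, -2.083, 0.002]
force: [0.7, 0.8, 0.1]
opening: 0.0922
gripper_force: 0.0
```

Request:
{"method": "arm_command", "body": {"increments": "0 46 -12 0 0.1; 0 92 -24 0 0.2; 0 138 -36 -5 0.33; 0 184 -48 -10 0.46; 0 230 -60 -10 0.59"}}

```text
t: 21.05
tool_pos: [0.4933, 0.3053, 0.307]
orientation: [2.858, 1.303, -0.003]
force: [0.7, -0.4, 0.7]
opening: 0.0934
gripper_force: 0.0
```

Run:
```python
from h import *
go([.48,.404,.30],-1.087)
```

```text
incr mm [ 65.8 -74.7   6.9] turn 0.372 q6 1.18 now [0.4933 0.3053 0.307 ] yaw -0.715 t 21.05
```

Request:
{"method": "arm_command", "body": {"increments": "0 25 -28 2 0.12; 0 50 -56 4 0.24; 0 66 -75 6 0.37; 0 66 -75 6 0.37; 0 66 -75 6 0.37"}}

```text
t: 21.55
tool_pos: [0.4797, 0.4023, 0.3001]
orientation: [3.044, 0.768, -0.005]
force: [0.3, -0.6, 0.3]
opening: 0.0932
gripper_force: 0.0
```

Run:
```python
from h import *
import pickle
go([.533,.432,.156],-1.087)
V=[(n,robot.camera_model(n),robot.read_camera(n)) for n in("wrist","side","scene")];pickle.dump(V,open("v4.pkl","wb"))
t=[[.5085,.4192,.195],[.533,.432,.19],[.6037,.4692,.194]]
for n,m,im in V: cv2.imwrite(f"pics/v4{n}.png",im);print(n,proj(n,t,m).round(1).tolist())
cs=[]
for n,m,im in V:
    u=proj(n,[t[1]],m)[0].astype(int); k=55 if n=="wrist" else 33
    x0,y0=max(0,min(u[0]-k,512-2*k)),max(0,min(u[1]-k,384-2*k)); print(n,"crop",x0,y0,2*k)
    cs.append(cv2.resize(im[y0:y0+2*k,x0:x0+2*k],(264,264),interpolation=cv2.INTER_CUBIC))
cv2.imwrite("pics/last.png",np.hstack(cs))
```

```text
incr mm [ 61.5  -1.  143.9] turn 0.011 q6 1.69 now [0.4797 0.4023 0.3001] yaw -1.076 t 21.55
wrist [[250.6, 162.2], [251.0, 126.6], [251.9, 12.2]]
side [[290.3, 350.4], [276.9, 357.0], [237.4, 373.5]]
scene [[373.4, 131.9], [381.2, 136.0], [405.8, 142.8]]
wrist crop 196 71 110
side crop 243 318 66
scene crop 348 102 66
```

View pics/last.png

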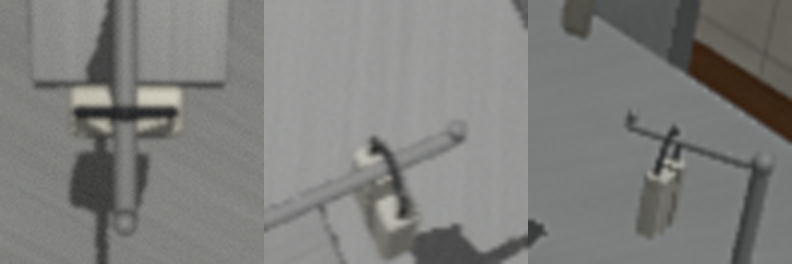

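Last picture: in the wrist crop the arm's tip is at (125,222), the bail crosses it at (125,113), and the logger box spans columns 72–182 and rows 88–135, squared with the gripper.

Run:
```python
from h import *
import pickle
V=pickle.load(open("v4.pkl","rb"));n,m,im=V[0]
f=lambda c,r,z:onz("wrist",(196+c/2.4,71+r/2.4),z,m)
print("bail",f(125,113,.196),"tip",f(125,222,.2),"boxtop corners",f(72,88,.162),f(182,88,.162),"mid",(f(72,88,.162)+f(182,88,.162))/2)
g=f(126,113,.196);print(R.from_rotvec(m["rotation"]).as_matrix()[:,2])
go([g[0],g[1],.156],None); go([f(127,108,.162)[0],f(127,108,.162)[1],.156])
```

```text
bail [0.5378 0.4371 0.196 ] tip [0.5074 0.4208 0.2   ] boxtop corners [0.5358 0.4582 0.162 ] [0.5546 0.4232 0.162 ] mid [0.5452 0.4407 0.162 ]
[-0.2291 -0.124  -0.9655]
incr mm [ 67.3  -4.4 145.7] turn 0 q6 1.69 now [0.4808 0.4014 0.3018] yaw -1.08 t 21.7
incr mm [ 68.5  -4.3 145.7] turn 0 q6 1.69 now [0.4808 0.4014 0.3018] yaw -1.08 t 21.7
```

Request:
{"method": "arm_command", "body": {"increments": "0 35 -4 0 0; 0 68 -4 0 0; 0 68 -4 40 0; 0 68 -4 80 0; 0 68 -4 110 0", "grip_force": 20}}

```text
t: 22.2
tool_pos: [0.5387, 0.4364, 0.1894]
orientation: [3.047, 0.762, -0.003]
force: [-0.3, -1.2, -0.5]
opening: 0.0929
gripper_force: 0.0
```

Request:
{"method": "arm_command", "body": {"increments": "0 0 0 20 0; 0 0 0 36 0; 0 0 0 36 0; 0 0 0 36 0; 1 0 0 36 0"}}

```text
t: 22.7
tool_pos: [0.5396, 0.4386, 0.1586]
orientation: [-3.046, -0.763, -0.005]
force: [0.3, 0.8, -0.4]
opening: 0.0888
gripper_force: 0.0
```

Request:
{"method": "arm_command", "body": {"increments": "1 0 0 0 0; 1 0 0 0 0; 1 0 0 0 0; 1 0 0 0 0; 1 0 0 0 0"}}

```text
t: 23.2
tool_pos: [0.5385, 0.4382, 0.1563]
orientation: [3.047, 0.763, 0.0]
force: [-0.1, 0.5, -0.2]
opening: 0.0497
gripper_force: 0.0
```

Request:
{"method": "arm_command", "body": {"increments": "1 0 0 0 0; 1 0 0 0 0; 1 0 0 0 0"}}

```text
t: 23.5
tool_pos: [0.5385, 0.4381, 0.1562]
orientation: [3.047, 0.763, -0.0]
force: [0.2, -0.3, 0.1]
opening: 0.0417
gripper_force: 20.0
```

Request:
{"method": "arm_command", "body": {"increments": "1 0 0 -8 0; 1 0 0 -16 0; 1 0 0 -16 0; 1 -15 0 -16 0; 1 -30 0 -16 0"}}

```text
t: 24.0
tool_pos: [0.512, 0.424, 0.1725]
orientation: [-3.047, -0.763, -0.001]
force: [-0.3, -0.3, -0.3]
opening: 0.042
gripper_force: 20.0
```

Request:
{"method": "arm_command", "body": {"increments": "1 -20 0 0 0; 1 -45 0 0 0; 1 -70 0 0 0; 1 -70 0 -40 0; 1 -70 0 -80 0"}}

```text
t: 24.5
tool_pos: [0.448, 0.3896, 0.2506]
orientation: [3.045, 0.763, -0.008]
force: [0.9, 0.1, 0.6]
opening: 0.0418
gripper_force: 20.0
```

Run:
```python
from h import *
print(case(-.1,0));go([*case(-.1,0),.27],CY);s=robot.read_state();print(s["opening"],s["gripper_force"],s["force"])
```

```text
[ 0.4697 -0.1563]
incr mm [-238.5  491.6  -17.7] turn -0.963 q6 1.71 now [0.448  0.3896 0.2506] yaw -1.08 t 24.5
0.04178411071915793 19.971854388713837 [0.9226 0.1217 0.5688]
```

Request:
{"method": "arm_command", "body": {"increments": "1 -20 43 -4 0; 1 -40 86 -8 0; 1 -60 129 -12 0; 1 -80 172 -16 0; 1 -100 215 -20 0"}}

```text
t: 25.0
tool_pos: [0.4633, 0.1526, 0.2729]
orientation: [3.047, 0.764, 0.002]
force: [0.5, -0.1, -0.2]
opening: 0.0418
gripper_force: 20.0
```

Request:
{"method": "arm_command", "body": {"increments": "1 -20 43 0 -0.12; 1 -40 86 0 -0.24; 1 -60 129 0 -0.36; 1 -80 172 0 -0.48; 1 -100 215 0 -0.6"}}

```text
t: 25.5
tool_pos: [0.4765, -0.0844, 0.2729]
orientation: [2.681, 1.636, 0.002]
force: [1.4, -0.0, -0.3]
opening: 0.042
gripper_force: 20.0
```

Run:
```python
from h import *
go([*case(-.1,0),.27],CY);s=robot.read_state();print(s["opening"],s["gripper_force"],s["force"])
```

```text
incr mm [-67.1  26.8   2.9] turn -0.358 q6 0.19 now [ 0.4765 -0.0844  0.2729] yaw -0.475 t 25.5
0.04201972158109404 19.971185624599457 [ 1.3613 -0.002  -0.2993]
```

Request:
{"method": "arm_command", "body": {"increments": "1 -20 8 0 -0.1; 1 -40 16 0 -0.2; 1 -67 27 0 -0.3; 1 -67 27 0 -0.36; 1 -67 27 0 -0.36"}}

```text
t: 26.0
tool_pos: [0.4695, -0.1551, 0.2726]
orientation: [2.351, 2.083, 0.001]
force: [0.4, 0.2, 0.1]
opening: 0.0422
gripper_force: 20.0
```

Request:
{"method": "arm_command", "body": {"increments": "1 0 0 0 0; 1 0 0 40 0; 1 0 0 85 0; 1 0 0 130 0; 1 0 0 170 0"}}

```text
t: 26.5
tool_pos: [0.4694, -0.1534, 0.1005]
orientation: [-2.351, -2.084, -0.0]
force: [0.8, -0.5, -0.8]
opening: 0.0418
gripper_force: 20.0
```

Run:
```python
from h import *
go([*case(-.1,0),.063],CY);s=robot.read_state();print(s["opening"],s["gripper_force"],s["force"])
```

```text
incr mm [-2.9  0.7 37.5] turn -0.004 q6 -0.3 now [ 0.4694 -0.1534  0.1005] yaw -0.121 t 26.5
0.041791449376202265 19.971832036972046 [ 0.7641 -0.4852 -0.8462]
```

Request:
{"method": "arm_command", "body": {"increments": "1 -2 1 20 0; 1 -2 1 35 0; 1 -2 1 37 0; 1 -2 1 37 0"}}

```text
t: 26.9
tool_pos: [0.4704, -0.1559, 0.0654]
orientation: [-2.35, -2.084, 0.0]
force: [0.1, 0.2, -0.8]
opening: 0.0418
gripper_force: 20.0
```

Request:
{"method": "arm_command", "body": {"increments": "0.4 0 0 0 0; 0.4 0 0 0 0; 0.4 0 0 0 0; 0.4 0 0 0 0"}}

```text
t: 27.3
tool_pos: [0.4708, -0.1567, 0.0659]
orientation: [2.35, 2.083, 0.001]
force: [0.2, 0.4, -1.4]
opening: 0.0556
gripper_force: 0.0
```

Request:
{"method": "arm_command", "body": {"increments": "0.4 0 0 -40 0; 0.4 0 0 -85 0; 0.4 0 0 -130 0; 0.4 0 0 -180 0; 0.4 0 0 -230 0"}}

```text
t: 27.8
tool_pos: [0.4699, -0.1563, 0.2974]
orientation: [2.351, 2.084, 0.0]
force: [0.9, -0.7, 1.1]
opening: 0.0557
gripper_force: 0.0
```

Request:
{"method": "arm_command", "body": {"increments": "0.4 20 35 0 0; 0.4 20 80 0 0; 0.4 20 120 0 0; 0.4 20 120 0 0"}}

```text
t: 28.2
tool_pos: [0.5944, -0.1509, 0.2916]
orientation: [-2.347, -2.083, 0.003]
force: [-0.8, 0.6, -1.4]
opening: 0.0556
gripper_force: 0.0
```

Run:
```python
from fit import *
import pickle
V=grab("wrist","side","scene");pickle.dump(V,open("v5.pkl","wb"))
for n,m,im in V: cv2.imwrite(f"pics/v5{n}.png",im)
C,S=np.cos(CY),np.sin(CY)
for x in(-.01,.13):
    p=case(x,0);r,c=fit(V[:1],p-.025,p+.025,.008);d=r[:2]-CC;print(r,c,"case xy",C*d[0]+S*d[1],-S*d[0]+C*d[1])
n,m,im=V[0];w=warm(im,8).astype(np.uint8); pts=[[*case(a,b),.062] for a in(-.157,-.045) for b in(-.087,.087)];print(proj(n,pts,m))
k,l,st,ce=cv2.connectedComponentsWithStats(w)
for i in range(1,k):
    if st[i,4]>40: q=onz(n,ce[i],.06,m)[:2]-CC;print(st[i],ce[i],"case",C*q[0]+S*q[1],-S*q[0]+C*q[1])
print(robot.read_state()["tool_pos"])
```

```text
[ 0.5605 -0.1701 -0.1346] 0.31396786155747836 case xy -0.008231518927490236 -0.003033219724295845
[ 0.6977 -0.1851 -0.1308] 0.26788830715532286 case xy 0.1297824963352666 -0.0019838992088729406
[[115.1107 255.3296]
 [ 97.7196 118.1729]
 [200.6843 255.1986]
 [193.8729 117.8746]]
[312 165  49  47 839] [327.9595 179.6544] case 0.11567082081174836 0.01290297748245016
[207 167  42  28 515] [229.9592 174.5573] case -0.004609092705015009 0.019563356981673385
[139 177  42  20 599] [160.222  185.5693] case -0.0911580428464779 0.005945774377490762
[242 197   7  15  43] [245.4186 205.3721] case 0.01398545680902875 -0.01982211294933628
[ 120  227   80  106 2659] [155.6604 274.3678] case -0.10689447411024841 -0.11579746823463684
[ 305  227   81  106 2672] [348.3338 274.3754] case 0.15056135113012536 -0.11618277556824796
[  127   315   385    60 17158] [301.0566 349.6973] case 0.09198036827323364 -0.23593093052719963
[ 0.5915 -0.1509  0.295 ]
```

The logger stands at about case (-0.09, 0.006) and the jars are undisturbed. Next I measure the lid angle from its visible top corner.

Run:
```python
from h import *
C,S=np.cos(CY),np.sin(CY)
e,d=ray("scene",(129.4,125.2))
for xc in(-.167,):
    n=np.array([C,S,0]);p0=np.array([*case(xc,0),0]);p=e+d*(n@(p0-e))/(n@d)
    q=p[:2]-CC;y=-S*q[0]+C*q[1];z=p[2]-.115;print(p,"y",y,"z",z,"r",np.hypot(y+.095,z),"ang",np.arctan2(z,y+.095))
for a in(1.75,1.8,1.85,1.9,1.95):
    print(a,proj("scene",[[*case(x,-.095+.192*np.cos(a)),.115+.192*np.sin(a)] for x in(-.167,.167)]).round(1).tolist(),-.095+.19*np.cos(a),.115+.19*np.sin(a))
```

```text
[ 0.3857 -0.2973  0.2956] y -0.14979311657415104 z 0.1805753671261402 r 0.18870545523818016 ang 1.8654026770537815
1.75 [[136.9, 121.4], [149.2, 189.7]] -0.1288667505734035 0.301957329906048
1.8 [[133.3, 122.5], [144.7, 191.2]] -0.13816839799168656 0.3000310498668571
1.85 [[129.9, 123.8], [140.3, 192.8]] -0.14736214689665747 0.297642288565307
1.9 [[126.5, 125.1], [136.0, 194.6]] -0.15642501770406564 0.29479701666060876
1.95 [[123.2, 126.7], [131.7, 196.6]] -0.1653343579567445 0.2915023458507352
```

Request:
{"method": "arm_command", "body": {"increments": "1 0 0 -40 0; 1 -20 -10 -65 0; 1 -70 -20 -65 0; 1 -120 -20 -65 0; 1 -170 -20 -65 0"}}

```text
t: 28.85
tool_pos: [0.5503, -0.3176, 0.363]
orientation: [2.347, 2.082, 0.001]
force: [1.2, 0.8, -0.9]
opening: 0.0205
gripper_force: 0.0
```

Request:
{"method": "arm_command", "body": {"increments": "1 -40 0 0 0; 1 -54 0 0 0; 1 -54 0 0 0; 1 -54 0 0 0"}}

```text
t: 29.25
tool_pos: [0.5452, -0.369, 0.3613]
orientation: [2.35, 2.084, 0.001]
force: [0.2, 0.6, 0.5]
opening: 0.0005
gripper_force: 0.0
```

Run:
```python
from h import *
C,S=np.cos(CY),np.sin(CY)
s=robot.read_state();q=s["tool_pos"][:2]-CC;y0=-S*q[0]+C*q[1];z0=s["tool_pos"][2];print("case",C*q[0]+S*q[1],y0,z0,s["opening"]);go([*case(0,-.205),.265],CY)
for a,r in [(1.57,.13),(1.4,.14),(1.2,.15),(1,.155),(.8,.16),(.6,.165),(.4,.165),(.2,.165),(.1,.165),(0,.165)]:
    print(a,np.array([-.095+r*np.cos(a)-.01*np.sin(a)-.0075,.115+r*np.sin(a)+.01*np.cos(a)+.025]).round(4))
```

```text
case -0.0002108065375856713 -0.20242250323863645 0.361271254479985 0.0005360743408060505
incr mm [-2.6  0.1 96.3] turn -0.003 q6 -0.55 now [ 0.5452 -0.369   0.3613] yaw -0.12 t 29.25
1.57 [-0.1124  0.27  ]
1.4 [-0.0886  0.2797]
1.2 [-0.0575  0.2834]
1 [-0.0272  0.2758]
0.8 [0.0018 0.2617]
0.6 [0.028  0.2414]
0.4 [0.0456 0.2135]
0.2 [0.0572 0.1826]
0.1 [0.0607 0.1664]
0 [0.0625 0.15  ]
```

Request:
{"method": "arm_command", "body": {"increments": "1 -2 0 40 0; 1 -2 0 80 0; 1 -2 0 95 0; 1 -2 0 95 0"}}

```text
t: 29.65
tool_pos: [0.5444, -0.3695, 0.2625]
orientation: [-2.345, -2.083, 0.001]
force: [-0.3, 0.3, -0.0]
opening: 0.0008
gripper_force: 0.0
```

Request:
{"method": "arm_command", "body": {"increments": "1 25 0 0 0; 1 45 0 0 0; 1 62 0 0 0; 1 78 0 0 0; 1 93 0 -5 0"}}

```text
t: 30.15
tool_pos: [0.5563, -0.2783, 0.2704]
orientation: [2.35, 2.085, -0.0]
force: [0.0, -4.2, -2.7]
opening: 0.0006
gripper_force: 2.0
```

Request:
{"method": "arm_command", "body": {"increments": "1 12 0 -5 0; 1 24 0 -10 0; 1 39 0 -12 0; 1 55 0 -14 0; 1 70 0 -10 0"}}

```text
t: 30.65
tool_pos: [0.5651, -0.209, 0.2812]
orientation: [2.35, 2.083, 0.001]
force: [-0.4, -3.1, 0.1]
opening: 0.0006
gripper_force: 1.3
```

```bash
cat >> h.py <<'E'
def incase():
    C,S=np.cos(CY),np.sin(CY);s=robot.read_state();q=s["tool_pos"][:2]-CC
    print("case",(C*q[0]+S*q[1]).round(4),(-S*q[0]+C*q[1]).round(4),s["tool_pos"][2].round(4),"F",s["force"],"t",s["t"],"yaw",yaw_now(s)[0].round(3))
E
python3 -c "
from h import *
incase()"
```

```text
case 0.0009 -0.0412 0.2812 F [-0.3656 -3.0641  0.0771] t 30.65 yaw -0.12
```

Request:
{"method": "arm_command", "body": {"increments": "1 14 0 5 0; 1 30 0 12 0; 1 43 0 19 0; 1 56 0 29 0; 1 69 0 40 0"}}

```text
t: 31.15
tool_pos: [0.5729, -0.1405, 0.2393]
orientation: [-2.35, -2.084, -0.0]
force: [-0.3, -1.7, 0.3]
opening: 0.0006
gripper_force: 0.9
```

Request:
{"method": "arm_command", "body": {"increments": "1 10 0 14 0; 1 18 0 28 0; 1 24 0 43 0; 1 29 0 58 0; 1 32 0 72 0"}}

```text
t: 31.65
tool_pos: [0.5766, -0.1093, 0.1667]
orientation: [-2.35, -2.084, -0.0]
force: [-0.1, -0.2, 2.2]
opening: 0.0004
gripper_force: 0.7
```

```bash
python3 -c "
from h import *
incase()"
```

```text
case 0.0007 0.0592 0.1667 F [-0.1142 -0.1525  2.1677] t 31.65 yaw -0.12
```

Lid is following (2 N upward). Press it down fully.

Request:
{"method": "arm_command", "body": {"increments": "1 2 0 6 0; 1 2 0 12 0; 1 2 0 16 0; 1 2 0 18 0; 1 2 0 18 0"}}

```text
t: 32.15
tool_pos: [0.5771, -0.1083, 0.1506]
orientation: [2.351, 2.084, 0.0]
force: [0.1, 0.1, -0.5]
opening: 0.0004
gripper_force: 0.0
```

Request:
{"method": "arm_command", "body": {"increments": "1 0 0 1 0; 1 0 0 2 0; 1 0 0 2 0"}}

```text
t: 32.45
tool_pos: [0.5773, -0.1083, 0.1502]
orientation: [2.35, 2.083, 0.001]
force: [-5.6, 1.5, 11.9]
opening: 0.0004
gripper_force: 5.6
```

```bash
python3 -c "
from h import *
incase()"
```

```text
case 0.0013 0.0603 0.1502 F [-5.6198  1.4655 11.8625] t 32.45 yaw -0.12
```

The lid is shut: 12 N contact at exactly the shut height. I raise the arm and measure the turnbuttons.

Request:
{"method": "arm_command", "body": {"increments": "1 0 0 -40 0; 1 0 0 -80 0; 1 0 0 -120 0; 1 0 0 -150 0; 1 0 0 -150 0"}}

```text
t: 32.95
tool_pos: [0.5792, -0.1087, 0.3049]
orientation: [2.344, 2.078, 0.008]
force: [-0.5, -0.1, 0.0]
opening: 0.0003
gripper_force: 0.0
```

Run:
```python
from h import *
import pickle
C,S=np.cos(CY),np.sin(CY)
def tc(p): q=p[:2]-CC;return np.array([C*q[0]+S*q[1],-S*q[0]+C*q[1]]).round(4)
m=pickle.load(open("w3.pkl","rb"))
for u in[(247,48),(185,18),(12,47),(85,30)]: print(u,tc(onz("wrist",u,.15,m)))
V=[(n,robot.camera_model(n),robot.read_camera(n)) for n in("wrist","side","scene")];pickle.dump(V,open("v6.pkl","wb"))
n,m,im=V[0];incase()
# rectified top view at z=.153 : case x -0.16..0.16, y .06...19, 2mm/px
xs=np.arange(-.16,.1601,.004);ys=np.arange(.17,.068,-.004)
P=np.array([[*case(x,y),.153] for y in ys for x in xs]);u=proj(n,P,m).astype(np.float32)
g=cv2.remap(cv2.cvtColor(im,6),u[:,0].reshape(len(ys),-1),u[:,1].reshape(len(ys),-1),1)
print("cols x=-.16 step 4mm")
for y,r in zip(ys,g): print(f"{y*1000:4.0f}","".join("%2x"%(v//16) for v in r))
```

```text
(247, 48) [0.0871 0.1159]
(185, 18) [0.0412 0.1363]
(12, 47) [-0.0908  0.1165]
(85, 30) [-0.0339  0.1282]
case 0.0007 0.0605 0.2977 F [ 0.0258 -0.4748  0.2232] t 33.1 yaw -0.12
cols x=-.16 step 4mm
 170  9 9 9 9 9 9 9 9 9 9 9 9 9 9 9 9 9 9 9 9 a 9 9 9 9 9 a 9 a 9 9 9 9 9 9 9 9 9 9 9 9 9 9 9 9 9 9 9 9 9 9 9 9 9 9 9 9 9 9 9 9 9 9 9 9 9 9 9 9 9 9 9 9 9 9 9 9 9 9 9 9
 166  9 9 9 9 9 9 9 9 9 9 9 9 9 9 9 9 9 9 9 9 9 9 9 9 9 9 9 9 a 9 9 9 9 9 a 9 9 9 9 9 9 a 9 9 9 9 9 9 9 9 9 9 9 9 9 9 9 9 9 9 9 9 9 9 9 9 9 9 9 9 9 9 9 9 9 9 9 9 9 9 9
 162  9 9 9 9 9 9 9 9 9 9 9 9 9 9 9 9 9 9 9 9 9 9 9 9 a 9 9 9 a 9 9 9 9 9 a 9 9 9 9 9 9 9 9 9 9 9 9 9 9 9 9 9 9 9 9 9 9 9 9 9 9 9 9 9 9 9 9 9 9 9 9 a 9 9 9 9 9 9 9 9 9
 158  9 9 9 9 9 9 9 9 9 9 9 9 9 9 9 9 9 9 9 9 9 9 9 9 a 9 9 9 a a 9 9 9 9 a 9 a 9 9 9 a a 9 a 9 9 9 9 9 9 9 9 9 9 9 9 9 9 9 9 9 9 9 9 9 9 9 9 9 9 9 9 9 9 9 9 9 9 9 9 9
 154  9 9 9 9 9 9 9 9 9 9 9 9 9 9 9 9 9 9 9 9 9 9 9 9 a a 9 9 a a 9 9 9 9 a 9 9 9 9 9 9 a 9 a 9 9 9 9 9 9 9 9 9 9 9 9 9 9 9 9 9 9 9 9 9 9 9 9 9 9 9 9 9 9 9 9 9 9 9 9 9
 150  9 9 9 9 9 9 9 9 9 9 9 9 9 9 9 9 9 9 9 9 9 9 9 9 a 9 9 a 
[... 2765 characters left out ...]
 7 7 7 7 7 7 7 7 7 7 7 a 9 9
  82  4 4 3 3 3 3 4 4 4 5 5 6 6 7 7 7 6 7 7 7 7 7 7 7 7 7 7 7 7 7 7 7 7 7 7 7 7 7 7 7 7 7 7 7 7 7 7 7 7 7 7 7 7 7 7 7 7 7 7 7 7 7 7 7 7 7 7 7 7 7 7 7 7 7 7 7 7 7 9 9 a
  78  4 5 3 3 3 3 3 3 3 3 3 3 4 4 5 6 7 7 7 6 6 5 7 6 6 6 6 6 5 6 6 7 7 7 7 7 7 7 7 7 7 7 7 6 7 7 7 7 7 7 7 7 7 7 7 7 7 7 7 7 7 7 7 7 7 7 7 7 7 7 7 7 7 7 7 7 7 7 9 a 9
  74  7 6 3 3 3 3 3 3 3 3 3 3 3 3 3 3 3 3 3 3 3 3 3 3 3 3 3 3 3 3 3 7 7 6 7 7 7 7 6 6 5 4 3 3 6 7 7 7 7 7 7 7 7 7 7 7 7 7 7 7 7 7 7 7 7 7 7 7 7 7 7 7 7 7 7 7 7 7 9 a 9
  70  9 8 3 3 3 3 3 3 4 4 4 4 4 4 4 4 4 4 4 4 4 4 4 4 4 4 4 4 4 4 4 4 4 4 5 4 4 4 4 4 4 4 4 4 7 8 8 8 8 8 8 8 8 8 8 8 8 8 8 8 8 8 8 8 8 8 8 8 8 7 8 8 7 7 7 7 7 7 9 a 9
```

Pins are at case (0.087, 0.117) and (-0.091, 0.117). The far wing is at about -0.55 rad and the near one at about -0.2, which fits the ±symmetric layout and the 23 mm offset. I'll grip each fin and swing it, near one first, unwinding the wrist so joint 6 stays in range.

Request:
{"method": "arm_command", "body": {"increments": "0.5 16 -14 0 -0.14; 0.5 32 -28 0 -0.28; 0.5 48 -42 0 -0.42; 0.5 64 -56 0 -0.56; 0.5 64 -56 0 -0.7", "grip_force": 15}}

```text
t: 33.6
tool_pos: [0.5273, -0.0358, 0.2962]
orientation: [-1.482, -2.766, 0.001]
force: [-0.3, -0.0, -0.2]
opening: 0.0358
gripper_force: 0.0
```

Request:
{"method": "arm_command", "body": {"increments": "0.5 0 0 0 -0.14; 0.5 0 0 0 -0.28; 0.5 0 0 0 -0.42; 0.5 0 0 0 -0.56; 0.5 0 0 0 -0.7"}}

```text
t: 34.1
tool_pos: [0.5281, -0.0376, 0.296]
orientation: [-0.446, -3.106, -0.0]
force: [0.2, -0.4, -0.1]
opening: 0.0465
gripper_force: 0.0
```

Request:
{"method": "arm_command", "body": {"increments": "0.5 0 0 0 -0.14; 0.5 0 0 0 -0.28; 0.5 0 0 0 -0.36; 0.5 0 0 0 -0.36"}}

```text
t: 34.5
tool_pos: [0.5282, -0.0376, 0.2961]
orientation: [0.11, -3.136, -0.001]
force: [0.5, 0.2, -0.5]
opening: 0.0463
gripper_force: 0.0
```

Run:
```python
from h import *
incase(); t=-.2; go([*case(-.091+.036*np.cos(t),.117-.036*np.sin(t)),.1565],-t+np.pi/2+CY)
```

```text
case -0.0557 0.1247 0.2961 F [ 0.4714  0.1533 -0.4554] t 34.5 yaw 1.641
incr mm [ -0.4  -0.7 139.6] turn -0.013 q6 -1.81 now [ 0.5282 -0.0376  0.2961] yaw 1.641 t 34.5
```

Request:
{"method": "arm_command", "body": {"increments": "0.5 0 0 45 0; 0.5 0 0 90 0; 0.5 0 0 125 0; 0.5 0 -1 139 0; 0.5 0 -1 139 0"}}

```text
t: 35.0
tool_pos: [0.527, -0.0385, 0.1563]
orientation: [0.106, -3.134, -0.002]
force: [-0.3, 0.2, 1.0]
opening: 0.0464
gripper_force: 0.0
```

Request:
{"method": "arm_command", "body": {"increments": "1 0 0 0 0; 1 0 0 0 0; 1 0 0 0 0; 1 0 0 0 0; 1 0 0 0 0"}}

```text
t: 35.5
tool_pos: [0.5295, -0.0387, 0.1601]
orientation: [-0.108, 3.138, -0.0]
force: [0.1, 1.5, 1.8]
opening: 0.0111
gripper_force: 0.7
```

Run:
```python
from h import *
incase(); s=robot.read_state();print(s["opening"],s["gripper_force"])
P=lambda t:np.array([-.091+.036*np.cos(t),.117-.036*np.sin(t)])
# tool-frame increments per call, 5 rows of .12 rad starting at t0
def plan(t0,sg,P,n=5,d=.12):
    ya=-sg*t0+np.pi/2+CY; 
    ex=np.array([np.cos(ya+np.pi/2),np.sin(ya+np.pi/2)]);ey=np.array([np.cos(ya),np.sin(ya)])
    for i in range(1,n+1):
        w=case(*P(t0+i*d))-case(*P(t0)); print(round(t0+i*d,2),(w@ex*1000).round(1),(w@ey*1000).round(1))
plan(-.2,1,P)
P2=lambda t:np.array([.087-.036*np.cos(t),.117-.036*np.sin(t)])
plan(-.55,-1,P2)
```

```text
case -0.0543 0.1238 0.1601 F [0.139  1.4595 1.8028] t 35.5 yaw 1.64
0.011092694073860768 0.7494219392538071
-0.08 0.3 -4.3
0.04 1.0 -8.6
0.16 2.3 -12.7
0.28 4.1 -16.6
0.4 6.3 -20.3
-0.43 -0.3 -4.3
-0.31 -1.0 -8.6
-0.19 -2.3 -12.7
-0.07 -4.1 -16.6
0.05 -6.3 -20.3
```

Request:
{"method": "arm_command", "body": {"increments": "1 0 0 0 0; 1 0 0 0 0"}}

```text
t: 35.7
tool_pos: [0.5295, -0.0388, 0.1598]
orientation: [-0.109, 3.139, -0.0]
force: [1.8, 0.3, 2.5]
opening: 0.0077
gripper_force: 15.0
```

Request:
{"method": "arm_command", "body": {"increments": "1 0.3 -4.3 0 0.12; 1 1 -8.6 0 0.24; 1 2.3 -12.7 0 0.36; 1 4.1 -16.6 0 0.48; 1 6.3 -20.3 0 0.6"}}

```text
t: 36.2
tool_pos: [0.5247, -0.0605, 0.1599]
orientation: [0.831, 3.028, -0.002]
force: [1.0, -4.5, 2.6]
opening: 0.0079
gripper_force: 15.2
```

Request:
{"method": "arm_command", "body": {"increments": "1 0.3 -4.3 0 0.12; 1 1 -8.6 0 0.24; 1 2.3 -12.7 0 0.36; 1 4.1 -16.6 0 0.48; 1 6.3 -20.3 0 0.6"}}

```text
t: 36.7
tool_pos: [0.5088, -0.076, 0.16]
orientation: [1.689, 2.645, -0.004]
force: [0.6, -9.6, 2.6]
opening: 0.0083
gripper_force: 15.3
```

Run:
```python
from h import *
incase(); s=robot.read_state();print(s["opening"],s["gripper_force"])
t=1.0; print(-.091+.036*np.cos(t),.117-.036*np.sin(t)); t=1.57; go([*case(-.091+.036*np.cos(t),.117-.036*np.sin(t)),.16],-t+np.pi/2+CY)
```

```text
case -0.0705 0.0843 0.16 F [ 0.5828 -9.5693  2.5846] t 36.7 yaw 0.435
0.00834451088142209 15.33581522598979
-0.07154911698874697 0.08670704454691573
incr mm [  7.9 -19.2  -0.1] turn 0.551 q6 -0.68 now [ 0.5088 -0.076   0.16  ] yaw 0.435 t 36.7
```

Request:
{"method": "arm_command", "body": {"increments": "1 0 -4.3 0 0.12; 1 0.5 -8.6 0 0.24; 1 2 -12.7 0 0.36; 1 5 -16.6 0 0.48; 1 8 -19.5 0 0.57"}}

```text
t: 37.2
tool_pos: [0.487, -0.079, 0.16]
orientation: [2.363, 2.061, -0.008]
force: [-5.2, -18.8, 3.9]
opening: 0.0079
gripper_force: 15.0
```

Run:
```python
from h import *
incase(); s=robot.read_state();print(s["opening"],s["gripper_force"])
```

```text
case -0.0918 0.0788 0.16 F [ -5.2101 -18.8147   3.868 ] t 37.2 yaw -0.136
0.007891908164871873 15.03521516919136
```

Request:
{"method": "arm_command", "body": {"increments": "0.4 0 0 0 0; 0.4 0 0 0 0; 0.4 0 0 0 0; 0.4 0 0 0 0"}}

```text
t: 37.6
tool_pos: [0.4874, -0.0744, 0.159]
orientation: [-2.36, -2.073, 0.0]
force: [0.2, 0.2, -0.3]
opening: 0.0357
gripper_force: 0.0
```

Request:
{"method": "arm_command", "body": {"increments": "0.4 0 0 -30 0; 0.4 0 0 -70 0; 0.4 0 0 -105 0; 0.4 0 0 -140 0; 0.4 0 0 -140 0"}}

```text
t: 38.1
tool_pos: [0.4898, -0.0751, 0.3053]
orientation: [2.355, 2.069, 0.008]
force: [-0.2, -0.4, 0.9]
opening: 0.0557
gripper_force: 0.0
```

Run:
```python
from h import *
incase(); t=-.55; go([*case(.087-.036*np.cos(t),.117-.036*np.sin(t)),.29],t+np.pi/2+CY-np.pi)
```

```text
case -0.0895 0.0831 0.3053 F [-0.1699 -0.3504  0.9276] t 38.1 yaw -0.129
incr mm [ 54.5 145.1  16.6] turn -1.033 q6 -0.13 now [ 0.4898 -0.0751  0.3053] yaw -0.129 t 38.1
```

Request:
{"method": "arm_command", "body": {"increments": "0.5 11 29 0 0.14; 0.5 22 58 0 0.28; 0.5 33 87 0 0.42; 0.5 44 116 0 0.56; 0.5 56 145 10 0.7"}}

```text
t: 38.6
tool_pos: [0.6401, -0.0375, 0.2895]
orientation: [2.931, 1.13, 0.002]
force: [-0.2, -0.7, 0.5]
opening: 0.0463
gripper_force: 0.0
```

Request:
{"method": "arm_command", "body": {"increments": "0.5 0 0 0 0.14; 0.5 0 0 0 0.28; 0.5 0 0 0 0.42; 0.5 0 0 0 0.56; 0.5 0 0 0 0.7"}}

```text
t: 39.1
tool_pos: [0.6382, -0.0376, 0.2878]
orientation: [-3.141, -0.056, 0.003]
force: [1.0, -0.2, 0.1]
opening: 0.0466
gripper_force: 0.0
```

Request:
{"method": "arm_command", "body": {"increments": "0.5 0 0 0 0.14; 0.5 0 0 0 0.28; 0.5 0 0 0 0.42; 0.5 0 0 0 0.56; 0.5 0 0 0 0.7"}}

```text
t: 39.6
tool_pos: [0.6382, -0.0377, 0.2879]
orientation: [2.97, -1.024, -0.003]
force: [0.7, 0.3, 0.5]
opening: 0.0466
gripper_force: 0.0
```

Run:
```python
from h import *
incase(); t=-.55; go([*case(.087-.036*np.cos(t),.119-.036*np.sin(t)),.1575],t+np.pi/2+CY-np.pi)
import pickle
n="wrist";m=robot.camera_model(n);im=robot.read_camera(n);cv2.imwrite("pics/w7.png",im);pickle.dump((m,im),open("w7.pkl","wb"))
V=robot.read_camera("side")
m=robot.camera_model("side");xs=np.arange(-.12,.1201,.004);ys=np.arange(.16,.06,-.004)
P=np.array([[*case(x,y),.153] for y in ys for x in xs]);u=proj("side",P,m).astype(np.float32)
g=cv2.remap(cv2.cvtColor(V,6),u[:,0].reshape(len(ys),-1),u[:,1].reshape(len(ys),-1),1)
for y,r in zip(ys,g): print(f"{y*1000:4.0f}","".join("%x"%(v//16) for v in r))
```

```text
case 0.0535 0.1375 0.2879 F [0.6546 0.3152 0.5487] t 39.6 yaw -2.235
incr mm [  2.4  -1.8 130.4] turn 0.003 q6 2.1 now [ 0.6382 -0.0377  0.2879] yaw -2.235 t 39.6
 160 3334444444433333333333333333333333333333443344455555554333335
 156 3334444444443333333333333333333333333334566544467777777433335
 152 3334444444443333333333333333333333333334467775566788887533334
 148 3334444444433333333333333333333333333344446778765556787433333
 144 3334444444433333333333333333333333333333445567777655688533333
 140 3334444444433333333333333333333333333333445555567755577433333
 136 3334444444443333333333333333333333333333446655555545567433333
 132 3334444444443333333333333323333333333333446877655444567433333
 128 3334444444443333333333233333332333333333335788876545666433333
 124 3334444444433333333333333333333333333333333457888668777433333
 120 3333443234433333333333333333333444444444444445678775567544444
 116 3333343234333333333333333333333566666666666666666675457666666
 112 3333343234333333333333333333333566666666666666666676566666666
 108 3333334444333333333333333333334666666666666666666667666666666
 104 3333344444333333333333333333356666666666666666666666666666666
 100 3333344544333333333333333333345666666666666666666666666666666
  96 3333334444333333333333333333334666666666666666666666666666666
  92 3333334443333333333333333333345666666666666666666666666666666
  88 4444344444444434444444434443467677776766676667776677667766777
  84 5555554445555555556775555555789a9999999999899a999999999989a98
  80 666665444565665568aa866665569aaaaaaaaaaaaaaaaaaaaaaaaaaaaaaaa
  76 6666665445566656679977a86667aaaaaaaaaaaaaaaaaaaaaaaaaaaaaaaaa
  72 5566655455666656666667a7689aaaaaaaaaaaaaaaaaaaaaaaaaaaaaaaaaa
  68 5555555455665556666556668aaaaaaaaaaaaaaaaaaaaaaaaaaaaaaaaaaaa
  64 6556555555655566566556679aaaaaaaaaaaaaaaaaaaaaaaaaaaaaaaaaaaa
```

The near wing now runs straight across the lid at x ≈ -0.09. I grip the far fin and swing it.

Request:
{"method": "arm_command", "body": {"increments": "0.5 2 -2 45 0; 0.5 2 -2 90 0; 0.5 2 -2 120 0; 0.5 2 -2 130 0; 0.5 2 -2 130 0"}}

```text
t: 40.2
tool_pos: [0.64, -0.0374, 0.1571]
orientation: [2.973, -1.013, -0.006]
force: [0.1, -0.5, -0.2]
opening: 0.0462
gripper_force: 0.0
```

Request:
{"method": "arm_command", "body": {"increments": "1 0 0 0 0; 1 0 0 0 0; 1 0 0 0 0; 1 0 0 0 0; 1 0 0 0 0"}}

```text
t: 40.7
tool_pos: [0.6415, -0.038, 0.1601]
orientation: [2.972, -1.017, 0.002]
force: [-0.6, -2.0, 0.9]
opening: 0.0108
gripper_force: 1.2
```

Request:
{"method": "arm_command", "body": {"increments": "1 0 0 0 0; 1 0 0 0 0; 1 0 0 0 0"}}

```text
t: 41.0
tool_pos: [0.6414, -0.0381, 0.1599]
orientation: [2.972, -1.017, 0.001]
force: [-3.5, -1.9, 5.3]
opening: 0.0082
gripper_force: 14.9
```

Run:
```python
from h import *
incase(); s=robot.read_state();print(s["opening"],s["gripper_force"])
```

```text
case 0.0567 0.1375 0.1599 F [-3.4917 -1.8879  5.3353] t 41.0 yaw -2.23
0.008196224649694349 14.92430165904807
```

Gripped (8 mm). Swing anticlockwise.

Request:
{"method": "arm_command", "body": {"increments": "1 0.3 4.3 0 -0.12; 1 1 8.6 0 -0.24; 1 2.3 12.7 0 -0.36; 1 4.1 16.6 0 -0.48; 1 6.3 20.3 0 -0.6"}}

```text
t: 41.5
tool_pos: [0.6325, -0.0579, 0.1599]
orientation: [3.14, -0.085, -0.004]
force: [-12.0, -1.9, 11.6]
opening: 0.0087
gripper_force: 15.1
```

Request:
{"method": "arm_command", "body": {"increments": "1 0.3 4.3 0 -0.12; 1 1 8.6 0 -0.24; 1 2.3 12.7 0 -0.36; 1 4.1 16.6 0 -0.48; 1 6.3 20.3 0 -0.6"}}

```text
t: 42.0
tool_pos: [0.6373, -0.0806, 0.1599]
orientation: [3.024, 0.844, -0.007]
force: [-12.3, -9.9, 9.3]
opening: 0.0079
gripper_force: 15.0
```

Run:
```python
from h import *
incase(); s=robot.read_state();print(s["opening"],s["gripper_force"])
t=.65;print(.087-.036*np.cos(t),.119-.036*np.sin(t))
for t in(1.1,1.57):go([*case(.087-.036*np.cos(t),.119-.036*np.sin(t)),.16],t+np.pi/2+CY)
```

```text
case 0.0576 0.0948 0.1599 F [-12.2666  -9.8749   9.3118] t 42.0 yaw -1.026
0.007853031996998664 15.010261237621307
0.05834098325223398 0.09721328939350257
incr mm [ 5.5 14.3 -0.1] turn -0.438 q6 0.82 now [ 0.6373 -0.0806  0.1599] yaw -1.026 t 42.0
incr mm [15.9 27.4 -0.2] turn -0.908 q6 0.82 now [ 0.6373 -0.0806  0.1599] yaw -1.026 t 42.0
```

Request:
{"method": "arm_command", "body": {"increments": "1 0.5 4 0 -0.12; 1 1.5 8 0 -0.24; 1 3 12 0 -0.36; 1 5 16 0 -0.48; 1 7.5 19.5 0 -0.6"}}

```text
t: 42.5
tool_pos: [0.6542, -0.0952, 0.1599]
orientation: [2.639, 1.698, -0.008]
force: [-9.2, -16.6, 8.0]
opening: 0.0081
gripper_force: 15.0
```

Run:
```python
from h import *
incase(); s=robot.read_state();print(s["opening"],s["gripper_force"])
t=1.58;go([*case(.088-.036*np.cos(t),.119-.036*np.sin(t)),.16],t+np.pi/2+CY)
```

```text
case 0.0762 0.0822 0.1599 F [ -9.1868 -16.6179   8.0033] t 42.5 yaw -0.427
0.008055555140428165 15.00169649720192
incr mm [ 4.5 11.3 -0.2] turn -0.319 q6 0.21 now [ 0.6542 -0.0952  0.1599] yaw -0.427 t 42.5
```

Request:
{"method": "arm_command", "body": {"increments": "1 1 4.5 0 -0.11; 1 3 8.5 0 -0.22; 1 4.5 11.5 0 -0.32; 1 4.5 11.5 0 -0.32"}}

```text
t: 42.9
tool_pos: [0.6669, -0.0966, 0.1597]
orientation: [2.336, 2.095, -0.009]
force: [-7.1, -18.0, 5.2]
opening: 0.0082
gripper_force: 15.1
```

Request:
{"method": "arm_command", "body": {"increments": "0.4 0 0 0 0; 0.4 0 0 0 0; 0.4 0 0 0 0; 0.4 0 0 0 0"}}

```text
t: 43.3
tool_pos: [0.6677, -0.0911, 0.1589]
orientation: [-2.339, -2.096, -0.0]
force: [0.4, -0.6, -1.7]
opening: 0.0356
gripper_force: 0.0
```

Request:
{"method": "arm_command", "body": {"increments": "0.4 0 0 -30 0; 0.4 0 0 -70 0; 0.4 -30 -10 -105 0; 0.4 -70 -50 -140 0; 0.4 -70 -88 -150 0"}}

```text
t: 43.8
tool_pos: [0.575, -0.1535, 0.3105]
orientation: [2.339, 2.093, 0.001]
force: [-1.0, -0.1, 1.3]
opening: 0.0554
gripper_force: 0.0
```

Request:
{"method": "arm_command", "body": {"increments": "0.4 0 0 0 0; 0.4 0 0 0 0; 0.4 0 0 0 0"}}

```text
t: 44.1
tool_pos: [0.5753, -0.151, 0.3078]
orientation: [-2.339, -2.096, -0.0]
force: [0.2, -0.1, -0.5]
opening: 0.056
gripper_force: 0.0
```

Run:
```python
from h import *
incase()
n="wrist";m=robot.camera_model(n);im=robot.read_camera(n);cv2.imwrite("pics/w8.png",im)
xs=np.arange(-.12,.1201,.003);ys=np.arange(.14,.05,-.004)
P=np.array([[*case(x,y),.153] for y in ys for x in xs]);u=proj(n,P,m).astype(np.float32)
g=cv2.remap(cv2.cvtColor(im,6),u[:,0].reshape(len(ys),-1),u[:,1].reshape(len(ys),-1),1)
for y,r in zip(ys,g): print(f"{y*1000:4.0f}","".join("%x"%(v//16) for v in r))
```

```text
case 0.0042 0.0177 0.3078 F [ 0.2388 -0.0632 -0.4525] t 44.1 yaw -0.109
 140 888888888888889888889888898898889889888888988888888888888888888888888888888888888
 136 888888888888888888898888998898888889888898988888888888888888888888888888888888888
 132 888888888888888888899989898888888988888888989888888898888888888888888888888888888
 128 88888888888988999889898989888888898889888898888888988888888888aaaaa9aaaa888888888
 124 88888888899878999878888889988988898888888989888888888888888887aabaa9abab988888888
 120 88888888645985689888898989988988898888888989898888888888888887a9748a657a888888888
 116 888888883336954798888988889889888988888888888888888898888888866433a6445a988888888
 112 8888888874588447988888889888889889889888898989888888888888888644338b659a888888888
 108 888888877886466998889888889889888898888888999988744444448888864443379a9a888888888
 104 88888888777898799888889888988988889888888899889864444444688887954588aaaa888888888
 100 88889888898468899888889899998888889888889898898864444444788887a7457459aa888888888
  96 788888888984697887788888888888888888888888888888544444447888869444
[... 272 characters left out ...]
6777
  80 6666666679955966666666666666666666666666666666666666666666666666334348a7767677677
  76 6666666669955966666666666666666666666666666666666666666666666666434438a7667766677
  72 666666667995586666666666666666666666666666666666666666666666666643443898766777667
  68 666666666995596666666666666666666666666666666666666666666666666653443798766677667
  64 bbbbbbbbb888899bbbbbbbbbbcccccccccccccccccccccccccccccccccccccccc877789bccccccccc
  60 bbccccccccccbcbccbcccccccccccccccccccccccccccccccccccccccdddddddddddddcdddccccdcc
  56 bbbcbbbbbccbccbccccbccccccccccccccccccccccccccccccccccccccdccddddccddddcccccccccc
  52 bbbbbbbbbbbbbbbbbbccccccccccccccccccccccccccccccccccccccccccccccccccccccccccccccc
```

Both wings run straight across the lid's edge (x ≈ -0.09 and +0.09), and the arm is clear. I hand in the job.

```bash
python3 -c "
from plant import robot
print(robot.close_job())"
```

```text
the job is handed in; nothing more can be done
None
```

The job is handed in at about 44 s of the 210 s: both jars stand upright in the case with the logger beside them, the lid is shut, and both turnbuttons are square across its edge; the hand-in returned no verdict.

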